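# Turn a keyed filter lid home on its slanting bowl and dog it down

## Task

Close the filter bowl: swing the hold-down dog out of the way, set the keyed lid on the bowl's rim with its key resting on the rim well to one side of the notch (about an eighth of a turn), and turn the lid on the rim, without lifting it, until the key drops into the notch and the lid sits flush. Then swing the dog back so that its nose points at the middle of the lid, over the lid's edge, and let go. Leave the other loose things where they are.

Things in the scene. Friction and masses are not known exactly. Their poses are not given: they have to be found in the camera images.
- keyed_lid: Loose aluminium lid, about 0.4 kg, lying upright on the cart (origin then 12 mm up). Flange 124 mm across, 8 mm thick; origin at the centre of the flange's underside, z up out of the lid, x towards its key. A round spigot below, 95 mm across and 12 mm deep with a tapered foot, centres it in the bowl (2.5 mm play). A bridge handle stands on top.
- lid_grip (a point): Middle of the bar of the lid's bridge handle, on the lid's axis, 46 mm above the lid's origin; same axes as the lid. The bar runs along the lid's x: 80 mm long, 14 mm wide (y), 16 mm high, with a leg at each end (clear span 56 mm, 30 mm clear below the bar).
- lid_key (a point): Middle of the underside of the lid's one key: a block 10 mm wide (along y) and 6 mm deep below the flange, from the spigot out to 68 mm from the axis, so that it shows 6 mm beyond the flange. The point lies 56 mm from the lid's axis, 6 mm below the flange.
- filter_bowl: Grey open bowl, 124 mm across, bore 100 mm, fixed on a stand; its axis leans 30 degrees from vertical, roughly towards the robot. Origin: centre of the rim's flat top, 114 mm above the cart; z out of the mouth along the axis, x to the notch. With the key on the rim the lid's origin is 6 mm above this one; with the lid home the two origins and x axes coincide.
- bowl_notch (a point): Middle of the mouth of the one notch in the bowl's rim, level with the rim's top, 56 mm from the axis; at a different turn each time, within 70 degrees of the rim's highest point. Notch 16 mm wide, 10 mm deep, right through the 12 mm thick rim.
- dog (a joint): Turn of the hold-down dog (rad). 0: nose points at the bowl's axis; positive: anticlockwise seen looking into the mouth; stops at -1.75 and 1.75. Stays where left (about 2 N at its pin turns it). The lid passes it only when it is swung to 1.3 or more either way. It passes 2.5 mm above the flange of a lid that is home, so cannot close over one that is not.
- dog_pivot (a point): Top of the dog's plate on its pivot, which is parallel to the bowl's axis and 82 mm from it, on the low side of the rim, nearest the robot. Dark steel plate 8 mm thick, 16 mm wide, its top 18.5 mm above the rim's plane; nose reaches 32 mm from the pivot, tail 42 mm the other way.
- dog_pin (a point): Middle of the round pin on the dog's tail, by which it is swung: 16 mm in diameter, standing 36 mm tall on the plate along the bowl's axis, 34 mm from the pivot on the side away from the nose; this point is 18 mm above the plate. The pivot has a flat bolt head, 15 mm across, 3 mm high.
- wood_block: Oiled wooden block with a stick on top, 62 x 90 x 29 mm, loose bystander; origin under its centre.
- drill_chuck: Dark steel drill chuck lying on its side, 45 x 66 x 45 mm, loose bystander; origin under its centre.
- small_tin: Round lidded tin, 64 mm across, 42 mm high, loose bystander; origin under its centre.

How it is judged:
On the way, in this order (a step that is already met when the one before it is completed fails the run):
1. the lid sits in the bowl's mouth with its key resting on the rim (within 3 mm of it), more than 25 mm to one side of the notch (z of lid_key in the frame of filter_bowl between -0.002 and 0.003 m and distance between keyed_lid and filter_bowl below 0.01 m and angle between the z axis of keyed_lid and the z axis of filter_bowl, either way round below 0.12 rad and distance between lid_key and bowl_notch above 0.025 m), for 0.2 s.
2. the key, still riding on the rim, has been turned to within 18 mm of the notch (z of lid_key in the frame of filter_bowl between -0.002 and 0.003 m and distance between keyed_lid and filter_bowl below 0.01 m and angle between the z axis of keyed_lid and the z axis of filter_bowl, either way round below 0.12 rad and distance between lid_key and bowl_notch below 0.018 m), for 0.05 s.
At the end, for the whole second after the job is handed in: The lid is home and at rest: its key at least 4 mm down in the notch, its origin within 5 mm of the rim's centre, its axis within 2 degrees of the bowl's; the dog's nose points at the bowl's axis within 0.3 rad; the lid is released (z of lid_key in the frame of filter_bowl below -0.004 m and distance between keyed_lid and filter_bowl below 0.005 m and angle between the z axis of keyed_lid and the z axis of filter_bowl, either way round below 0.035 rad and linear speed of keyed_lid below 0.02 m/s and value of joint dog between -0.3 and 0.3 rad and contact force between the fingers and keyed_lid below 0.1 N); the robot touches nothing.
It fails at once if a loose bystander (wood block, drill chuck or tin) is shifted by more than 25 mm (distance of any of wood_block, drill_chuck, small_tin from where it was at the start of the episode above 0.025 m).
It also fails if it takes over 69 s, if anything falls off the work surface, if the arm or the gripper's body presses on something with over 40 N, if the wrist force passes 120 N, or if a joint passes its speed limit or range.

## Robot

A 7-joint arm with a two-finger parallel gripper is mounted at the origin on a cart in front of the work surface, level with it; the furniture and walls round the work are solid. World frame = base frame: x ahead of the robot, y to its left, z up, the work surface at z = 0. Lengths are in m, angles in rad, forces in N, time in s.
With the tool pointing down it reaches from about 0.425 to 0.925 m from the base axis. Payload 6.8 kg.
Tool frame: the origin (TCP) lies on the mounting face of the last link; the fingertips stand 173 mm ahead of it and the grasp point (between the pads) lies 155 mm ahead of it; z points along the fingers, y is the line along which they close (so a half turn about z gives the same grasp; the last joint's range is limited). The gripper opens to 85 mm and grips with 20 to 120 N. Pads are 22 mm wide; open, the fingers measure 114 mm over their backs; the gripper's body (76 mm by 85 mm) begins 54 mm behind the grasp point. The pads swing forward as they close: fully open they stand 13 mm farther back than shut.
Start: joints at [-1.416, 0.477, 0.022, 1.555, -0.011, 1.109, -0.083], TCP at [0.175, 0.652, 0.405] pointing down, gripper open.
Joint ranges: [-2.96, 2.96], [-0.34, 2.1], [-1.41, 1.46], [0.24, 2.44], [-1.37, 4.51], [0.17, 1.92], [-2.96, 2.96]. Speed limits (rad/s): [2.39, 2.39, 3.14, 3.14, 3.14, 3.14, 3.14].

## Interface

Orientations are given as a rotation vector (axis times angle).
In Python, from bench import r gives the robot as it stands.
- The arm moves only by the tool arm_command, never from a script. Its argument "plan" is a list of rows, each an object of numbers: "claw": the closure, from 0 (fully open) to 1 (shut); "tx", "ty", "tz": the shift along the tool's x, y, z in m; "ax", "ay", "az": the turn, a rotation vector about the tool's x, y, z in degrees. A call has exactly 10 rows; each row shifts and turns the commanded pose from where the row before left it, along the tool's axes as they then stand; what a row does not reach is not made up. A row lasts 1/12 s, in which the tool goes at most 41.7 mm and 7.16 degrees, less where a joint would pass 70% of its speed; a pose out of reach is approached as far as the arm can. A call is refused whole if a number of a shift passes 0.0417 or a number of a turn 7.16, either way. A call with a gripper value outside its range is refused whole. The fingers move at their own pace and stop on an object; "squeeze" is the grip in N (left out, the last holds). Time passes only in rows, so rows that do not move let the fingers close, or fill a call up. It gives the time, the measured TCP pose, the force, the opening and the grip force at its end, in the units of the state.
- r.get_obs(): the state, without advancing time (a new reading comes with each control period).
- r.grab_frame(name): name is "scene" or "top"; returns the picture (480x640x3 uint8, red, green, blue); there is no depth.
- r.camera_model(name): a dict with "fx", "fy", "cx", "cy" (pixels), "position" and "orientation" of the camera in the world. Camera axes: x right, y up, looking along -z (the intrinsics and any distortion apply to the point x, -y, -z); pixel columns grow to the right and rows downward; lengths in m; the calibration is good to about 2 mm. A picture is of the moment at which its call begins. camera_model takes no time and is no camera call.
- r.hand_in(): hands the job in; it is judged then, once.
Trained networks look in the newest picture that a camera, given by its name, has taken for a name from the list of things; names that differ only in an ending like _2 or _b are one class to them, and where a whole thing is asked for, a point or a joint stands for the part that bears it (a point fixed in the world has none). Each returns a list of dicts, best first, with "confidence" (0 to 1); they miss things now and then, are a little off and sometimes report something else, mostly with a low value. They report only what shows in the picture. A call takes as long as a camera call.
- r.boxes_of(target, camera): "location" ([x, y, z] in m, in the coordinates of the camera as it stood for that picture, good to about 4 mm: the middle of the surface that is visible of it).
- r.tip_of(target, camera): "location" ([x, y, z] in m, in the coordinates of the camera as it stood for that picture, good to about 4 mm: a listed point, or the origin of a listed thing).
The state is a dict: "clock": time; "joints": joint angles; "qvel": joint speeds; "tau": joint torques, N m; "tcp_pos": TCP position; "orientation": TCP orientation; "contact_force": force on the tool from outside, world axes, zero at the start; "moment": the same for the moment, N m; "grip_width": finger opening in m; "gripper_force": force on a finger pad.
Only numpy, scipy, OpenCV 4.12 (cv2) and the standard library are available. Lean on these libraries where they do the work, as an engineer would, in place of code of your own. Each camera call takes 0.05 s, during which the arm holds its last target. There are 200 camera calls.

## Working session

There is one attempt and no reset: what is moved stays moved. The work goes in short steps, Python scripts to look and compute and a tool call to move; the robot and the scene stay as the last step left them, time stands still between calls to the robot, and variables do not carry over. Pictures are saved under pics/ and viewed, at most 10 in all, crops included, and the job is handed in when it is done.

Besides the shell and the picture viewer there is one more tool, called after "Emit:" as name(argument=value, ...) on one line, values as JSON. arm_command: Moves the arm, as the interface text tells. Its arguments: {"type":"object","properties":{"plan":{"type":"array","items":{"type":"object","properties":{"claw":{"type":"number"},"tx":{"type":"number"},"ty":{"type":"number"},"tz":{"type":"number"},"ax":{"type":"number"},"ay":{"type":"number"},"az":{"type":"number"}}}},"squeeze":{"type":"number"}},"required":["plan"]}

```bash
mkdir -p pics; ls; cat > h.py <<'E'
import numpy as np, cv2
from scipy.spatial.transform import Rotation as R
from bench import r
def cam(n):
    m=r.camera_model(n); o=np.array(m['orientation'],float)
    Rm=R.from_rotvec(o).as_matrix() if o.size==3 else (o if o.size==9 and o.ndim==2 else R.from_quat(o).as_matrix())
    return m,Rm,np.array(m['position'])
def w(n,loc):
    m,Rm,p=cam(n); return Rm@np.array(loc)+p
def proj(n,P):
    m,Rm,p=cam(n); c=(np.atleast_2d(P)-p)@Rm
    return np.c_[m['cx']+m['fx']*c[:,0]/-c[:,2], m['cy']-m['fy']*c[:,1]/-c[:,2]]
def snap(n,f):
    i=r.grab_frame(n); cv2.imwrite('pics/'+f,i[:,:,::-1]); return i
E
python3 - <<'E'
from h import *
for n in('scene','top'):
    snap(n,n+'0.png'); print(r.camera_model(n))
    for t in ('keyed_lid','lid_grip','lid_key','filter_bowl','bowl_notch','dog_pivot','dog_pin','wood_block','drill_chuck','small_tin'):
        d=r.tip_of(t,n)
        print(n,t,[(np.round(w(n,e['location']),3).tolist(),round(e['confidence'],2)) for e in d[:2]])
o=r.get_obs();print(o['clock'],o['tcp_pos'],o['orientation'],o['contact_force'])
E
```

```text
pics
{'fx': 556.9443463975838, 'fy': 556.9443463975838, 'cx': 323.7295221489401, 'cy': 235.5549938404133, 'position': array([ 0.09981015, -0.71323433,  0.73046346]), 'orientation': array([ 0.92519586, -0.25282554, -0.4474138 ])}
scene keyed_lid [([0.413, 0.266, 0.017], 0.83)]
scene lid_grip [([0.409, 0.268, 0.06], 0.91)]
scene lid_key [([0.409, -0.113, 0.002], 0.71), ([0.428, 0.214, 0.008], 0.65)]
scene filter_bowl [([0.622, -0.128, 0.12], 0.79), ([0.636, -0.177, 0.13], 0.42)]
scene bowl_notch [([0.636, -0.178, 0.128], 0.77)]
scene dog_pivot [([0.541, -0.119, 0.089], 0.92)]
scene dog_pin [([0.511, -0.099, 0.086], 0.75)]
scene wood_block [([0.43, 0.08, -0.002], 0.7)]
scene drill_chuck [([0.519, 0.001, -0.001], 0.74)]
scene small_tin [([0.408, -0.112, 0.004], 0.74)]
{'fx': 490.5516565069472, 'fy': 490.5516565069472, 'cx': 325.1314422896065, 'cy': 242.04172817318718, 'position': array([0.33004146, 0.08640699, 0.95090287]), 'orientation': array([ 0.16474421, -0.18804922, -1.67726627])}
top keyed_lid [([0.409, 0.265, 0.01], 0.6)]
top lid_grip [([0.41, 0.266, 0.064], 0.69)]
top lid_key [([0.427, 0.213, 0.007], 0.68)]
top filter_bowl [([0.615, -0.13, 0.114], 0.73)]
top bowl_notch [([0.635, -0.181, 0.128], 0.95)]
top dog_pivot [([0.401, -0.115, 0.001], 0.36)]
top dog_pin [([0.504, -0.095, 0.091], 0.73)]
top wood_block [([0.425, 0.074, 0.003], 0.76), ([0.523, 0.005, 0.003], 0.41)]
top drill_chuck [([0.521, 0.004, 0.002], 0.55)]
top small_tin [([0.402, -0.114, 0.0], 0.61)]
1.1 [0.17532584 0.65185191 0.40470951] [4.11576630e-01 3.11450343e+00 5.52291997e-05] [-0.07201202  0.01477739 -0.10264455]
```

View pics/scene0.png

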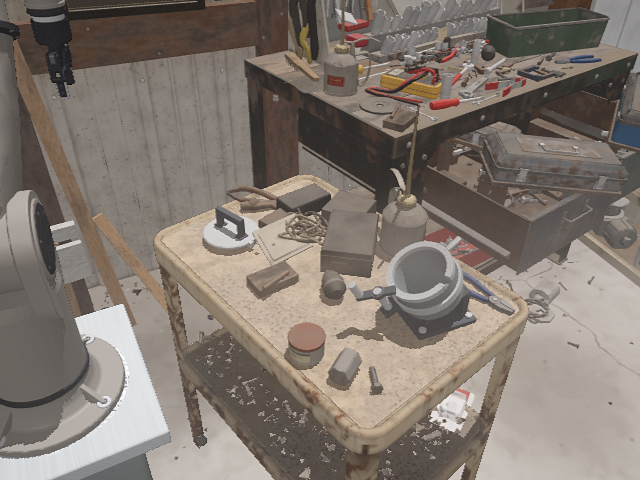

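View pics/top0.png

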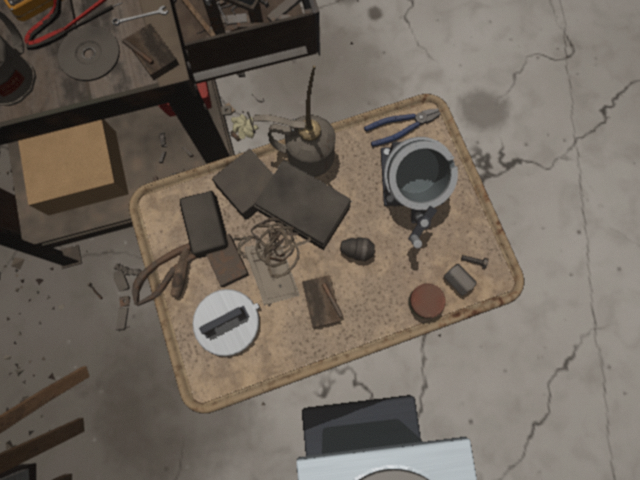

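The scene camera shows the lid at (230,235), the bowl at (425,280), the dog pin at about (358,290), the tin at (305,340), the chuck at (333,285) and the block at (272,278). In the top view the lid is at (226,323) with its key at (258,308), and the bowl is at (420,175) with its notch at about (450,160). Next I fit a model to several detections.

```bash
cat >> h.py <<'E'
def bowl(p):  # x,y,dirangle -> O, Rb0 (z axis, low dir u, side v=z x u)
    d=np.array([np.cos(p[2]),np.sin(p[2]),0]); k=np.array([0,0,1.])
    z=np.cos(np.pi/6)*k+.5*d; u=np.cos(np.pi/6)*d-.5*k
    return np.array([p[0],p[1],.114]),z,u,np.cross(z,u)
def pts(p): # p: x,y,dir,notchangle(from u, ccw),dog
    O,z,u,v=bowl(p); n=np.cos(p[3])*u+np.sin(p[3])*v
    piv=O+.082*u+.0185*z; t=np.cos(p[4])*u+np.sin(p[4])*v
    return dict(filter_bowl=O,bowl_notch=O+.056*n,dog_pivot=piv,dog_pin=piv+.034*t+.018*z)
def lid(q):
    c,s=np.cos(q[2]),np.sin(q[2]); O=np.array([q[0],q[1],.012])
    return dict(keyed_lid=O,lid_grip=O+[0,0,.046],lid_key=O+[.056*c,.056*s,-.006])
E
cat > fit.py <<'E'
from h import *
from scipy.optimize import least_squares
obs={}
for k in range(3):
  for n in('scene','top'):
    r.grab_frame(n)
    for t in ('keyed_lid','lid_grip','lid_key','filter_bowl','bowl_notch','dog_pivot','dog_pin'):
        for e in r.tip_of(t,n):
            if e['confidence']>.3: obs.setdefault(t,[]).append(w(n,e['location']))
def fit(f,x0):
    def res(x):
        P=f(x); return np.concatenate([(o-P[t]) for t in P for o in obs.get(t,[])])/.004
    s=least_squares(res,x0,loss='soft_l1'); return s.x
p=fit(pts,[.618,-.129,2.94,-2.1,-.5]); q=fit(lid,[.411,.266,-1.26])
print('bowl',p.round(4).tolist(),'lid',q.round(4).tolist())
for f,x in((pts,p),(lid,q)):
    for t,P in f(x).items(): print(t,P.round(4),len(obs[t]),(np.median(obs[t],0)-P).round(4))
np.save('p.npy',p);np.save('q.npy',q)
print(r.get_obs()['clock'])
E
cat > ov.py <<'E'
from h import *
import sys
p,q=np.load('p.npy'),np.load('q.npy'); tag=sys.argv[1]
O,z,u,v=bowl(p); a=np.linspace(0,2*np.pi,80)[:,None]
circ=lambda O,r_,z_,u,v: O+z_*z+r_*(np.cos(a)*u+np.sin(a)*v)
e=np.eye(3); P=lid(q)
for n in('scene','top'):
    im=r.grab_frame(n)[:,:,::-1].copy(); S=4
    def crop(c,hw=(42,36)):
        x0,y0=int(c[0]-hw[0]),int(c[1]-hw[1]); return x0,y0
    out=[]
    for c,cs in ((proj(n,O)[0],[circ(O,.062,0,u,v),circ(O,.05,0,u,v)]),(proj(n,P['keyed_lid'])[0],[P['keyed_lid']+[0,0,.008]+.062*(np.cos(a)*e[0]+np.sin(a)*e[1])])):
        x0,y0=int(c[0]-60),int(c[1]-50); S=5 if 0 else 3.3
        A=cv2.warpAffine(im,np.float32([[S,0,-S*x0+S*0],[0,S,-S*y0]]),(396,330),flags=cv2.INTER_CUBIC)
        for C in cs: cv2.polylines(A,[((proj(n,C)-[x0,y0]+.5)*S).astype(int)],True,(0,0,255),1)
        for k,X in {**pts(p),**P}.items(): cv2.circle(A,tuple(((proj(n,X)[0]-[x0,y0]+.5)*S).astype(int).tolist()),3,(0,255,0),-1)
        out.append(A)
    rows=np.hstack(out); globals()['r_'+n]=rows
cv2.imwrite(f'pics/{tag}.png',np.vstack([r_scene,r_top])[:600])
E
python3 fit.py; python3 ov.py ov1
```

```text
bowl [0.6181, -0.127, 3.0345, -4.2427, -0.5254] lid [0.4102, 0.2646, -1.2268]
filter_bowl [ 0.6181 -0.127   0.114 ] 6 [ 0.0009 -0.0013  0.003 ]
bowl_notch [ 0.6346 -0.179   0.1267] 7 [-0.0003  0.0022  0.0003]
dog_pivot [ 0.5383 -0.1184  0.089 ] 7 [-0.001  -0.0009  0.0011]
dog_pin [ 0.5059 -0.0977  0.0899] 7 [ 0.0013 -0.0009 -0.0007]
keyed_lid [0.4102 0.2646 0.012 ] 6 [-0.0031  0.0005  0.0003]
lid_grip [0.4102 0.2646 0.058 ] 9 [0.0011 0.     0.0028]
lid_key [0.4291 0.2119 0.006 ] 6 [-0.0005  0.0005  0.0018]
3.5
```

View pics/ov1.png

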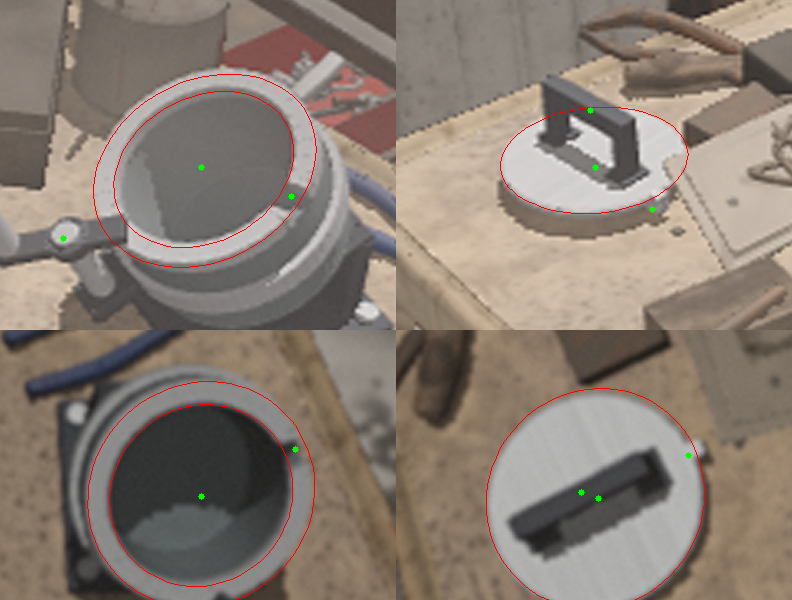

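The fit overlays both rims well. The dog stands at about -0.53, so I will swing it to -1.5, which is the shorter way. First I write a helper that turns target poses into constant rows.

```bash
cat >> h.py <<'E'
from scipy.linalg import fractional_matrix_power as fmp
def T(Rm,t): M=np.eye(4);M[:3,:3]=Rm;M[:3,3]=t;return M
def cur(): o=r.get_obs(); return T(R.from_rotvec(o['orientation']).as_matrix(),o['tcp_pos'])
def pose(g,zt,yt,back=0): # grasp point g, approach zt, closing yt
    zt=zt/np.linalg.norm(zt); yt=yt-zt*(yt@zt); yt/=np.linalg.norm(yt)
    return T(np.c_[np.cross(yt,zt),yt,zt], g-zt*(.155+back))
def row(A,B,N):
    D=np.linalg.inv(A)@B; Q=np.real(fmp(D,1/N)); 
    print(N,'t',Q[:3,3].round(4).tolist(),'a',np.degrees(R.from_matrix(Q[:3,:3]).as_rotvec()).round(2).tolist(),'tot',np.linalg.norm(D[:3,3]).round(4))
def dogpose(p,ang,back=0,h=.026):
    O,z,u,v=bowl(p); t=np.cos(ang)*u+np.sin(ang)*v
    g=O+.082*u+.0185*z+.034*t+h*z
    return pose(g,-z,-np.cross(z,t),back)
def report():
    o=r.get_obs(); print('t',round(o['clock'],2),'q',np.round(o['joints'],2).tolist(),'F',np.round(o['contact_force'],1).tolist(),'w',round(o['grip_width'],4),'gf',o['gripper_force'])
E
python3 - <<'E'
from h import *
p=np.load('p.npy'); C=cur()
B=dogpose(p,p[4],.05); print(B.round(3))
W=T(B[:3,:3]@R.from_rotvec([0,0,0]).as_matrix(),[.40,.28,.38])
# waypoint: pointing down, same yaw
yt=B[:3,1].copy(); yt[2]=0
W=pose(np.array([.42,.25,.38-.155]),np.array([0,0,-1.]),yt)
row(C,W,10);row(C,W,20);row(W,B,10);row(W,B,20);row(B,dogpose(p,p[4]),10)
report()
E
```

```text
[[-0.691  0.524  0.497  0.4  ]
 [ 0.579  0.814 -0.053 -0.086]
 [-0.433  0.251 -0.866  0.274]
 [ 0.     0.     0.     1.   ]]
10 t [-0.0384, -0.0275, 0.0025] a [0.0, -0.0, 1.77] tot 0.4711
20 t [-0.0193, -0.0136, 0.0012] a [0.0, -0.0, 0.89] tot 0.4711
10 t [-0.0151, -0.0301, 0.0106] a [-1.43, -2.64, 0.34] tot 0.3531
20 t [-0.0075, -0.0151, 0.0053] a [-0.71, -1.32, 0.17] tot 0.3531
10 t [-0.0, 0.0, 0.005] a [-0.0, 0.0, 0.0] tot 0.05
t 3.6 q [-1.42, 0.48, 0.02, 1.56, -0.01, 1.11, -0.08] F [0.8, -0.7, -0.8] w 0.0858 gf 0.0
```

Emit:
arm_command(plan=[{"tx": -0.032, "ty": -0.023, "tz": 0.002, "az": 1.5, "claw": 0.3}, {"tx": -0.032, "ty": -0.023, "tz": 0.002, "az": 1.5, "claw": 0.3}, {"tx": -0.032, "ty": -0.023, "tz": 0.002, "az": 1.5, "claw": 0.3}, {"tx": -0.032, "ty": -0.023, "tz": 0.002, "az": 1.5, "claw": 0.3}, {"tx": -0.032, "ty": -0.023, "tz": 0.002, "az": 1.5, "claw": 0.3}, {"tx": -0.032, "ty": -0.023, "tz": 0.002, "az": 1.5, "claw": 0.3}, {"tx": -0.032, "ty": -0.023, "tz": 0.002, "az": 1.5, "claw": 0.3}, {"tx": -0.032, "ty": -0.023, "tz": 0.002, "az": 1.5, "claw": 0.3}, {"tx": -0.032, "ty": -0.023, "tz": 0.002, "az": 1.5, "claw": 0.3}, {"tx": -0.032, "ty": -0.023, "tz": 0.002, "az": 1.5, "claw": 0.3}], squeeze=30)

```text
invalid input at $.plan[0]: expected keys claw, tx, ty, tz, ax, ay, az
```

```bash
python3 - <<'E'
from h import *
p=np.load('p.npy'); C=cur(); print(C.round(3))
B=dogpose(p,p[4],.05)
row(C,B,10);row(C,B,20)
report()
E
```

```text
[[-0.966  0.26  -0.     0.175]
 [ 0.26   0.966  0.     0.652]
 [ 0.     0.    -1.     0.405]
 [ 0.     0.     0.     1.   ]]
10 t [-0.0481, -0.0595, 0.0176] a [-1.01, -2.84, 2.07] tot 0.7826
20 t [-0.0242, -0.0296, 0.009] a [-0.5, -1.42, 1.03] tot 0.7826
t 3.6 q [-1.42, 0.48, 0.02, 1.56, -0.01, 1.11, -0.08] F [0.8, -0.7, -0.8] w 0.0858 gf 0.0
```

Emit:
arm_command(plan=[{"tx": -0.032, "ty": -0.023, "tz": 0.002, "ax": 0, "ay": 0, "az": 1.5, "claw": 0.3}, {"tx": -0.032, "ty": -0.023, "tz": 0.002, "ax": 0, "ay": 0, "az": 1.5, "claw": 0.3}, {"tx": -0.032, "ty": -0.023, "tz": 0.002, "ax": 0, "ay": 0, "az": 1.5, "claw": 0.3}, {"tx": -0.032, "ty": -0.023, "tz": 0.002, "ax": 0, "ay": 0, "az": 1.5, "claw": 0.3}, {"tx": -0.032, "ty": -0.023, "tz": 0.002, "ax": 0, "ay": 0, "az": 1.5, "claw": 0.3}, {"tx": -0.032, "ty": -0.023, "tz": 0.002, "ax": 0, "ay": 0, "az": 1.5, "claw": 0.3}, {"tx": -0.032, "ty": -0.023, "tz": 0.002, "ax": 0, "ay": 0, "az": 1.5, "claw": 0.3}, {"tx": -0.032, "ty": -0.023, "tz": 0.002, "ax": 0, "ay": 0, "az": 1.5, "claw": 0.3}, {"tx": -0.032, "ty": -0.023, "tz": 0.002, "ax": 0, "ay": 0, "az": 1.5, "claw": 0.3}, {"tx": -0.032, "ty": -0.023, "tz": 0.002, "ax": 0, "ay": 0, "az": 1.5, "claw": 0.3}], squeeze=30)

```text
clock: 4.43
tcp_pos: [0.3872, 0.3186, 0.3849]
orientation: [0.817, 3.033, 0.001]
contact_force: [0.7, -0.6, -0.7]
grip_width: 0.0596
gripper_force: 0.0
```

```bash
python3 - <<'E'
from h import *
p=np.load('p.npy'); C=cur(); print(C.round(3))
B=dogpose(p,p[4],.05)
row(C,B,10);row(C,B,20)
report()
E
```

```text
[[-0.865  0.502  0.001  0.387]
 [ 0.502  0.865  0.001  0.319]
 [-0.     0.001 -1.     0.385]
 [ 0.     0.     0.     1.   ]]
10 t [-0.0207, -0.0346, 0.0118] a [-1.36, -2.67, 0.59] tot 0.4199
20 t [-0.0103, -0.0173, 0.0059] a [-0.68, -1.34, 0.3] tot 0.4199
t 4.43 q [-0.98, 0.21, 0.2, 2.0, -0.05, 0.94, 0.28] F [0.7, -0.6, -0.7] w 0.0596 gf 0.0
```

Emit:
arm_command(plan=[{"tx": -0.0205, "ty": -0.0345, "tz": 0.0115, "ax": -1.36, "ay": -2.67, "az": 0.59, "claw": 0.3}, {"tx": -0.0205, "ty": -0.0345, "tz": 0.0115, "ax": -1.36, "ay": -2.67, "az": 0.59, "claw": 0.3}, {"tx": -0.0205, "ty": -0.0345, "tz": 0.0115, "ax": -1.36, "ay": -2.67, "az": 0.59, "claw": 0.3}, {"tx": -0.0205, "ty": -0.0345, "tz": 0.0115, "ax": -1.36, "ay": -2.67, "az": 0.59, "claw": 0.3}, {"tx": -0.0205, "ty": -0.0345, "tz": 0.0115, "ax": -1.36, "ay": -2.67, "az": 0.59, "claw": 0.3}, {"tx": -0.0205, "ty": -0.0345, "tz": 0.0115, "ax": -1.36, "ay": -2.67, "az": 0.59, "claw": 0.3}, {"tx": -0.0205, "ty": -0.0345, "tz": 0.0115, "ax": -1.36, "ay": -2.67, "az": 0.59, "claw": 0.3}, {"tx": -0.0205, "ty": -0.0345, "tz": 0.0115, "ax": -1.36, "ay": -2.67, "az": 0.59, "claw": 0.3}, {"tx": -0.0205, "ty": -0.0345, "tz": 0.0115, "ax": -1.36, "ay": -2.67, "az": 0.59, "claw": 0.3}, {"tx": -0.0205, "ty": -0.0345, "tz": 0.0115, "ax": -1.36, "ay": -2.67, "az": 0.59, "claw": 0.3}])

```text
clock: 5.27
tcp_pos: [0.3978, -0.0064, 0.297]
orientation: [0.818, 2.594, 0.104]
contact_force: [0.2, -0.4, -0.8]
grip_width: 0.0597
gripper_force: 0.0
```

```bash
python3 - <<'E'
from h import *
p=np.load('p.npy'); C=cur(); print(C.round(3))
B=dogpose(p,p[4],.05)
row(C,B,2);row(C,dogpose(p,p[4]),10)
report()
E
```

```text
[[-0.74   0.533  0.41   0.398]
 [ 0.564  0.824 -0.053 -0.006]
 [-0.366  0.192 -0.91   0.297]
 [ 0.     0.     0.     1.   ]]
2 t [-0.0191, -0.0346, 0.0128] a [-1.58, -2.3, 0.68] tot 0.0831
10 t [-0.004, -0.0068, 0.0075] a [-0.32, -0.46, 0.14] tot 0.1091
t 5.27 q [-0.3, 0.11, 0.11, 2.43, 0.55, 0.23, 0.26] F [0.2, -0.4, -0.8] w 0.0597 gf 0.0
```

```bash
cat >> h.py <<'E'
def dogp2(p,ang,back=0,h=.026,tilt=20):
    O,z,u,v=bowl(p); t=np.cos(ang)*u+np.sin(ang)*v
    g=O+.082*u+.0185*z+.034*t+h*z
    zt=-R.from_rotvec(-v*np.radians(30-tilt)).apply(z)
    return pose(g,zt,-v,back)
E
python3 - <<'E'
from h import *
p=np.load('p.npy'); C=cur()
B=dogp2(p,p[4],.05);print(B.round(3))
row(C,B,10); row(B,dogp2(p,p[4]),8)
E
```

```text
[[-0.934  0.107  0.34   0.432]
 [ 0.1    0.994 -0.037 -0.09 ]
 [-0.342 -0.    -0.94   0.289]
 [ 0.     0.     0.     1.   ]]
10 t [-0.0058, -0.0067, 0.0023] a [0.06, 0.45, -2.88] tot 0.0905
8 t [-0.0, 0.0, 0.0063] a [0.0, -0.0, 0.0] tot 0.05
```

Emit:
arm_command(plan=[{"tx": -0.0058, "ty": -0.0067, "tz": 0.0023, "ax": 0.06, "ay": 0.45, "az": -2.88, "claw": 0.3}, {"tx": -0.0058, "ty": -0.0067, "tz": 0.0023, "ax": 0.06, "ay": 0.45, "az": -2.88, "claw": 0.3}, {"tx": -0.0058, "ty": -0.0067, "tz": 0.0023, "ax": 0.06, "ay": 0.45, "az": -2.88, "claw": 0.3}, {"tx": -0.0058, "ty": -0.0067, "tz": 0.0023, "ax": 0.06, "ay": 0.45, "az": -2.88, "claw": 0.3}, {"tx": -0.0058, "ty": -0.0067, "tz": 0.0023, "ax": 0.06, "ay": 0.45, "az": -2.88, "claw": 0.3}, {"tx": -0.0058, "ty": -0.0067, "tz": 0.0023, "ax": 0.06, "ay": 0.45, "az": -2.88, "claw": 0.3}, {"tx": -0.0058, "ty": -0.0067, "tz": 0.0023, "ax": 0.06, "ay": 0.45, "az": -2.88, "claw": 0.3}, {"tx": -0.0058, "ty": -0.0067, "tz": 0.0023, "ax": 0.06, "ay": 0.45, "az": -2.88, "claw": 0.3}, {"tx": -0.0058, "ty": -0.0067, "tz": 0.0023, "ax": 0.06, "ay": 0.45, "az": -2.88, "claw": 0.3}, {"tx": -0.0058, "ty": -0.0067, "tz": 0.0023, "ax": 0.06, "ay": 0.45, "az": -2.88, "claw": 0.3}])

```text
clock: 6.1
tcp_pos: [0.4326, -0.0897, 0.2898]
orientation: [0.145, 2.791, -0.026]
contact_force: [-0.2, 0.9, 0.2]
grip_width: 0.0599
gripper_force: 0.0
```

```bash
python3 - <<'E'
from h import *
p=np.load('p.npy'); C=cur(); print(C.round(3))
B=dogp2(p,p[4],.05)
row(C,B,1);row(C,dogp2(p,p[4]),10)
report()
E
```

```text
[[-0.935  0.104  0.338  0.433]
 [ 0.097  0.995 -0.036 -0.09 ]
 [-0.34  -0.001 -0.94   0.29 ]
 [ 0.     0.     0.     1.   ]]
1 t [0.0005, -0.0001, 0.0002] a [0.02, -0.11, 0.19] tot 0.0005
10 t [0.0, -0.0, 0.005] a [0.0, -0.01, 0.02] tot 0.0502
t 6.1 q [0.23, 0.21, -0.19, 2.31, 0.2, 0.29, 1.33] F [-0.2, 0.9, 0.2] w 0.0599 gf 0.0
```

Emit:
arm_command(plan=[{"tx": 0, "ty": 0, "tz": 0.0084, "ax": 0, "ay": 0, "az": 0, "claw": 0.3}, {"tx": 0, "ty": 0, "tz": 0.0084, "ax": 0, "ay": 0, "az": 0, "claw": 0.3}, {"tx": 0, "ty": 0, "tz": 0.0084, "ax": 0, "ay": 0, "az": 0, "claw": 0.3}, {"tx": 0, "ty": 0, "tz": 0.0084, "ax": 0, "ay": 0, "az": 0, "claw": 0.3}, {"tx": 0, "ty": 0, "tz": 0.0084, "ax": 0, "ay": 0, "az": 0, "claw": 0.3}, {"tx": 0, "ty": 0, "tz": 0.0084, "ax": 0, "ay": 0, "az": 0, "claw": 0.6}, {"tx": 0, "ty": 0, "tz": 0, "ax": 0, "ay": 0, "az": 0, "claw": 0.9}, {"tx": 0, "ty": 0, "tz": 0, "ax": 0, "ay": 0, "az": 0, "claw": 1}, {"tx": 0, "ty": 0, "tz": 0, "ax": 0, "ay": 0, "az": 0, "claw": 1}, {"tx": 0, "ty": 0, "tz": 0, "ax": 0, "ay": 0, "az": 0, "claw": 1}])

```text
clock: 6.93
tcp_pos: [0.4493, -0.0908, 0.2422]
orientation: [0.147, 2.791, -0.026]
contact_force: [2.7, 0.1, -8.9]
grip_width: 0.0149
gripper_force: 29.3
```

```bash
python3 - <<'E'
from h import *
p=np.load('p.npy'); C=cur(); report()
angs=np.linspace(p[4],-1.55,11); P=[dogp2(p,a) for a in angs]
for a,b in zip(P,P[1:]): print((a[:3,:3].T@(b[:3,3]-a[:3,3])).round(4))
row(C,P[0],1)
snap('top','g1.png')
E
```

```text
t 6.93 q [0.16, 0.33, -0.12, 2.31, 0.33, 0.17, 1.21] F [2.7, 0.1, -8.9] w 0.0149 gf 29.297448098659515
[-0.0019  0.0029 -0.0003]
[-0.0022  0.0027 -0.0004]
[-0.0024  0.0025 -0.0004]
[-0.0027  0.0022 -0.0005]
[-0.0029  0.0019 -0.0005]
[-0.003   0.0016 -0.0005]
[-0.0032  0.0013 -0.0006]
[-0.0033  0.001  -0.0006]
[-0.0034  0.0006 -0.0006]
[-0.0034  0.0003 -0.0006]
1 t [-0.0001, -0.0008, -0.0003] a [0.04, -0.11, 0.09] tot 0.0008
```

Emit:
arm_command(plan=[{"tx": -0.0019, "ty": 0.0029, "tz": -0.0003, "ax": 0, "ay": 0, "az": 0, "claw": 1}, {"tx": -0.0022, "ty": 0.0027, "tz": -0.0004, "ax": 0, "ay": 0, "az": 0, "claw": 1}, {"tx": -0.0024, "ty": 0.0025, "tz": -0.0004, "ax": 0, "ay": 0, "az": 0, "claw": 1}, {"tx": -0.0027, "ty": 0.0022, "tz": -0.0005, "ax": 0, "ay": 0, "az": 0, "claw": 1}, {"tx": -0.0029, "ty": 0.0019, "tz": -0.0005, "ax": 0, "ay": 0, "az": 0, "claw": 1}, {"tx": -0.003, "ty": 0.0016, "tz": -0.0005, "ax": 0, "ay": 0, "az": 0, "claw": 1}, {"tx": -0.0032, "ty": 0.0013, "tz": -0.0006, "ax": 0, "ay": 0, "az": 0, "claw": 1}, {"tx": -0.0033, "ty": 0.001, "tz": -0.0006, "ax": 0, "ay": 0, "az": 0, "claw": 1}, {"tx": -0.0034, "ty": 0.0006, "tz": -0.0006, "ax": 0, "ay": 0, "az": 0, "claw": 1}, {"tx": -0.0034, "ty": 0.0003, "tz": -0.0006, "ax": 0, "ay": 0, "az": 0, "claw": 1}])

```text
clock: 7.82
tcp_pos: [0.4729, -0.0779, 0.255]
orientation: [0.152, 2.799, -0.029]
contact_force: [-3.4, -2.8, -3.5]
grip_width: 0.015
gripper_force: 30.1
```

```bash
python3 - <<'E'
from h import *
p=np.load('p.npy'); C=cur(); report()
row(C,dogp2(p,-1.55),1)
i=r.grab_frame('scene');
O,z,u,v=bowl(p)
for n in('scene','top'):
    r.grab_frame(n)
    for e in r.tip_of('dog_pin',n):
        d=w(n,e['location'])-O; print(n,round(e['confidence'],2),'ang',np.arctan2(d@v,d@u-.082).round(3),(d@u-.082).round(3),(d@v).round(3),(d@z).round(3))
cv2.imwrite('pics/g2.png',cv2.resize(i[200:350,300:500,::-1],None,fx=3,fy=3))
E
```

```text
t 7.82 q [0.13, 0.33, -0.13, 2.25, 0.31, 0.24, 1.19] F [-3.4, -2.8, -3.5] w 0.015 gf 30.106751024723053
1 t [-0.0032, 0.0007, -0.0008] a [-0.15, -0.61, -0.07] tot 0.0034
scene 0.63 ang -1.489 0.003 -0.032 0.033
scene 0.51 ang -1.105 0.185 -0.368 0.041
top 0.21 ang -1.069 0.068 -0.124 -0.041
```

View pics/g2.png

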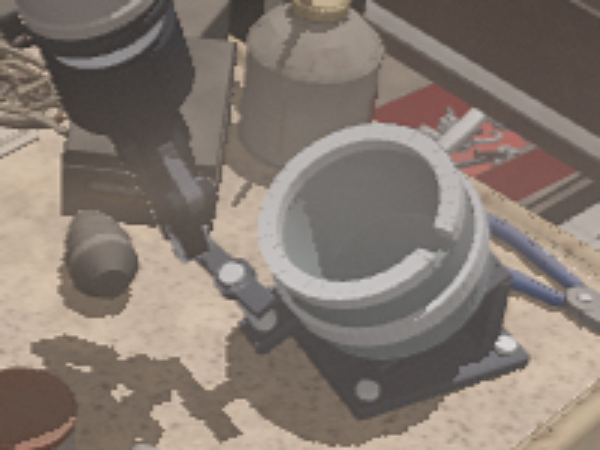

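The dog is swung to about -1.45 with its nose pointing sideways (plate at roughly (235,275) in the crop) and the bowl is clear. I nudge it a bit further, release and retract.

Emit:
arm_command(plan=[{"tx": -0.003, "ty": 0, "tz": -0.0008, "ax": 0, "ay": 0, "az": 0, "claw": 1}, {"tx": -0.001, "ty": 0, "tz": 0, "ax": 0, "ay": 0, "az": 0, "claw": 1}, {"tx": 0, "ty": 0, "tz": 0, "ax": 0, "ay": 0, "az": 0, "claw": 0.3}, {"tx": 0, "ty": 0, "tz": 0, "ax": 0, "ay": 0, "az": 0, "claw": 0.3}, {"tx": 0, "ty": 0, "tz": 0, "ax": 0, "ay": 0, "az": 0, "claw": 0.3}, {"tx": 0, "ty": 0, "tz": -0.012, "ax": 0, "ay": 0, "az": 0, "claw": 0.3}, {"tx": 0, "ty": 0, "tz": -0.02, "ax": 0, "ay": 0, "az": 0, "claw": 0.3}, {"tx": 0, "ty": 0, "tz": -0.02, "ax": 0, "ay": 0, "az": 0, "claw": 0.3}, {"tx": 0, "ty": 0, "tz": -0.02, "ax": 0, "ay": 0, "az": 0, "claw": 0.3}, {"tx": 0, "ty": 0, "tz": -0.02, "ax": 0, "ay": 0, "az": 0, "claw": 0.3}])

```text
clock: 8.9
tcp_pos: [0.4486, -0.0733, 0.3468]
orientation: [0.146, 2.789, -0.025]
contact_force: [0.1, 0.1, 0.5]
grip_width: 0.0598
gripper_force: 0.0
```

```bash
python3 - <<'E'
from h import *
p=np.load('p.npy'); q=np.load('q.npy'); C=cur(); report(); print(C.round(3))
O,z,u,v=bowl(p)
for n in('scene','top'):
    r.grab_frame(n)
    for e in r.tip_of('dog_pin',n):
        d=w(n,e['location'])-O; print(n,round(e['confidence'],2),'ang',np.arctan2(d@v,d@u-.082).round(3),(d@u-.082).round(3),(d@v).round(3),(d@z).round(3))
y=np.array([-np.sin(q[2]),np.cos(q[2]),0]); g=lid(q)['lid_grip']
B=pose(g,np.array([0,0,-1.]),y,.08);print(B.round(3))
for N in(10,12,15,20): row(C,B,N)
E
```

```text
t 8.9 q [0.25, 0.13, -0.26, 2.22, 0.15, 0.45, 1.34] F [0.1, 0.1, 0.5] w 0.0598 gf 0.0
[[-0.934  0.105  0.34   0.449]
 [ 0.098  0.995 -0.035 -0.073]
 [-0.342  0.    -0.94   0.347]
 [ 0.     0.     0.     1.   ]]
scene 0.82 ang -1.566 0.0 -0.032 0.034
top 0.46 ang -1.52 0.002 -0.033 0.039
[[-0.337  0.941  0.     0.41 ]
 [ 0.941  0.337  0.     0.265]
 [ 0.     0.    -1.     0.293]
 [ 0.     0.     0.     1.   ]]
10 t [0.0246, 0.0265, 0.0016] a [1.12, 1.79, 6.36] tot 0.3443
12 t [0.0207, 0.0219, 0.0014] a [0.94, 1.49, 5.3] tot 0.3443
15 t [0.0167, 0.0174, 0.0011] a [0.75, 1.19, 4.24] tot 0.3443
20 t [0.0127, 0.0129, 0.0008] a [0.56, 0.89, 3.18] tot 0.3443
```

Dog at about -1.55. Now to the lid.

Emit:
arm_command(plan=[{"tx": 0.0246, "ty": 0.0265, "tz": 0.0016, "ax": 1.12, "ay": 1.79, "az": 6.36, "claw": 0.2}, {"tx": 0.0246, "ty": 0.0265, "tz": 0.0016, "ax": 1.12, "ay": 1.79, "az": 6.36, "claw": 0.2}, {"tx": 0.0246, "ty": 0.0265, "tz": 0.0016, "ax": 1.12, "ay": 1.79, "az": 6.36, "claw": 0.2}, {"tx": 0.0246, "ty": 0.0265, "tz": 0.0016, "ax": 1.12, "ay": 1.79, "az": 6.36, "claw": 0.2}, {"tx": 0.0246, "ty": 0.0265, "tz": 0.0016, "ax": 1.12, "ay": 1.79, "az": 6.36, "claw": 0.2}, {"tx": 0.0246, "ty": 0.0265, "tz": 0.0016, "ax": 1.12, "ay": 1.79, "az": 6.36, "claw": 0.2}, {"tx": 0.0246, "ty": 0.0265, "tz": 0.0016, "ax": 1.12, "ay": 1.79, "az": 6.36, "claw": 0.2}, {"tx": 0.0246, "ty": 0.0265, "tz": 0.0016, "ax": 1.12, "ay": 1.79, "az": 6.36, "claw": 0.2}, {"tx": 0.0246, "ty": 0.0265, "tz": 0.0016, "ax": 1.12, "ay": 1.79, "az": 6.36, "claw": 0.2}, {"tx": 0.0246, "ty": 0.0265, "tz": 0.0016, "ax": 1.12, "ay": 1.79, "az": 6.36, "claw": 0.2}])

```text
clock: 9.93
tcp_pos: [0.3962, 0.2279, 0.2946]
orientation: [1.619, 2.653, -0.003]
contact_force: [-0.3, -0.4, -0.3]
grip_width: 0.0684
gripper_force: 0.0
```

```bash
cat > l.py <<'E'
from h import *
p=np.load('p.npy'); q=np.load('q.npy'); C=cur(); report(); print(C.round(3))
y=np.array([-np.sin(q[2]),np.cos(q[2]),0]); g=lid(q)['lid_grip']
B=pose(g,np.array([0,0,-1.]),y,.08)
row(C,B,3); row(C,pose(g,np.array([0,0,-1.]),y,0),10)
E
python3 l.py
```

```text
t 9.93 q [-0.37, 0.29, -0.34, 2.15, 0.2, 0.72, -0.37] F [-0.3, -0.4, -0.3] w 0.0684 gf 0.0
[[-0.457  0.889  0.028  0.396]
 [ 0.889  0.457 -0.019  0.228]
 [-0.03   0.016 -0.999  0.295]
 [ 0.     0.     0.     1.   ]]
3 t [0.0092, 0.0094, 0.0004] a [0.35, 0.55, 2.5] tot 0.0394
10 t [0.0029, 0.0027, 0.0081] a [0.1, 0.17, 0.75] tot 0.0905
```

Emit:
arm_command(plan=[{"tx": 0.0092, "ty": 0.0094, "tz": 0.0004, "ax": 0.35, "ay": 0.55, "az": 2.5, "claw": 0.2}, {"tx": 0.0092, "ty": 0.0094, "tz": 0.0004, "ax": 0.35, "ay": 0.55, "az": 2.5, "claw": 0.2}, {"tx": 0.0092, "ty": 0.0094, "tz": 0.0004, "ax": 0.35, "ay": 0.55, "az": 2.5, "claw": 0.2}, {"tx": 0, "ty": 0, "tz": 0, "ax": 0, "ay": 0, "az": 0, "claw": 0.2}, {"tx": 0, "ty": 0, "tz": 0.01, "ax": 0, "ay": 0, "az": 0, "claw": 0.2}, {"tx": 0, "ty": 0, "tz": 0.01, "ax": 0, "ay": 0, "az": 0, "claw": 0.2}, {"tx": 0, "ty": 0, "tz": 0.01, "ax": 0, "ay": 0, "az": 0, "claw": 0.2}, {"tx": 0, "ty": 0, "tz": 0.01, "ax": 0, "ay": 0, "az": 0, "claw": 0.2}, {"tx": 0, "ty": 0, "tz": 0.01, "ax": 0, "ay": 0, "az": 0, "claw": 0.2}, {"tx": 0, "ty": 0, "tz": 0, "ax": 0, "ay": 0, "az": 0, "claw": 0.2}])

```text
clock: 10.77
tcp_pos: [0.4104, 0.2616, 0.2422]
orientation: [1.803, 2.571, -0.003]
contact_force: [-0.1, -0.3, -0.3]
grip_width: 0.0683
gripper_force: 0.0
```

```bash
python3 l.py
```

```text
t 10.77 q [-0.44, 0.42, -0.3, 2.11, 0.21, 0.63, -0.55] F [-0.1, -0.3, -0.3] w 0.0683 gf 0.0
[[-0.341  0.94   0.     0.41 ]
 [ 0.94   0.341 -0.002  0.262]
 [-0.002 -0.001 -1.     0.242]
 [ 0.     0.     0.     1.   ]]
3 t [0.0009, 0.0003, -0.0169] a [-0.01, 0.04, 0.07] tot 0.0509
10 t [0.0003, 0.0001, 0.0029] a [-0.0, 0.01, 0.02] tot 0.0293
```

Emit:
arm_command(plan=[{"tx": 0.0007, "ty": 0.0002, "tz": 0.0073, "ax": 0, "ay": 0, "az": 0, "claw": 0.2}, {"tx": 0.0007, "ty": 0.0002, "tz": 0.0073, "ax": 0, "ay": 0, "az": 0, "claw": 0.2}, {"tx": 0.0007, "ty": 0.0003, "tz": 0.0073, "ax": 0, "ay": 0, "az": 0.1, "claw": 0.2}, {"tx": 0.0006, "ty": 0.0003, "tz": 0.0071, "ax": 0, "ay": 0, "az": 0.1, "claw": 0.2}, {"tx": 0, "ty": 0, "tz": 0, "ax": 0, "ay": 0, "az": 0, "claw": 0.7}, {"tx": 0, "ty": 0, "tz": 0, "ax": 0, "ay": 0, "az": 0, "claw": 1}, {"tx": 0, "ty": 0, "tz": 0, "ax": 0, "ay": 0, "az": 0, "claw": 1}, {"tx": 0, "ty": 0, "tz": 0, "ax": 0, "ay": 0, "az": 0, "claw": 1}, {"tx": 0, "ty": 0, "tz": 0, "ax": 0, "ay": 0, "az": 0, "claw": 1}, {"tx": 0, "ty": 0, "tz": 0, "ax": 0, "ay": 0, "az": 0, "claw": 1}], squeeze=80)

```text
clock: 11.6
tcp_pos: [0.4111, 0.2655, 0.2158]
orientation: [1.807, 2.567, 0.003]
contact_force: [-2.0, 0.6, 4.0]
grip_width: 0.0127
gripper_force: 78.6
```

```bash
python3 l.py; python3 ov.py ov2; python3 - <<'E'
import cv2
a=cv2.imread('pics/ov2.png'); cv2.imwrite('pics/ov2.png',a[:,396:])
E
```

```text
t 11.6 q [-0.47, 0.47, -0.28, 2.12, 0.24, 0.57, -0.58] F [-2.0, 0.6, 4.0] w 0.0127 gf 78.59923481941223
[[-0.338  0.941  0.003  0.411]
 [ 0.941  0.338  0.     0.266]
 [-0.001  0.003 -1.     0.216]
 [ 0.     0.     0.     1.   ]]
3 t [-0.0002, -0.0003, -0.0257] a [0.06, 0.02, 0.01] tot 0.0772
10 t [-0.0001, -0.0001, 0.0003] a [0.02, 0.0, 0.0] tot 0.0031
```

View pics/ov2.png

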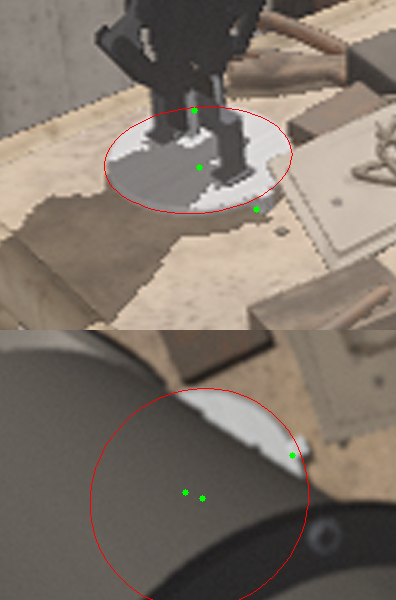

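The lid is gripped (opening 12.7 mm at 79 N) and hasn't moved relative to the fit. I store the grasp transform, lift, and plan the carry, with the oil can at (403,230) in the scene view as an obstacle.

```bash
cat >> h.py <<'E'
def lidT(O,z,k): x=k-z*(k@z); x/=np.linalg.norm(x); return T(np.c_[x,np.cross(z,x),z],O)
def place(p,ang,h): # TCP pose with lid on bowl axis, key at ang from u, h above
    O,z,u,v=bowl(p); return lidT(O+h*z,z,np.cos(ang)*u+np.sin(ang)*v)@np.linalg.inv(np.load('tl.npy'))
E
python3 - <<'E'
from h import *
p=np.load('p.npy'); q=np.load('q.npy'); C=cur()
L=lid(q); tl=np.linalg.inv(C)@lidT(L['keyed_lid'],np.array([0,0,1.]),L['lid_key']-L['keyed_lid'])
print(tl.round(4)); 
# snap: axis aligned
tl=T(np.diag([-1,1,-1.]),[tl[0,3],0,tl[2,3]]); np.save('tl.npy',tl)
W=C.copy(); W[2,3]+=.10
a=p[3]+2*np.pi-.785; B=place(p,a,.066); print(a,B.round(3))
for N in(10,15,20):row(W,B,N)
D=np.linalg.inv(W)@B
for s in(.25,.5,.75): print((W@np.real(fmp(D,s))@tl)[:3,3].round(3))
# oil can triangulation
A=[];b=[]
for n,px in(('scene',(403,232)),('top',(310,150)),):
    m,Rm,o=cam(n); d=Rm@np.array([(px[0]-m['cx'])/m['fx'],-(px[1]-m['cy'])/m['fy'],-1]); d/=np.linalg.norm(d)
    M=np.eye(3)-np.outer(d,d);A.append(M);b.append(M@o)
print('can',np.linalg.lstsq(np.vstack(A),np.hstack(b),rcond=None)[0])
E
```

```text
[[-1.000e+00 -3.000e-04 -8.000e-04 -4.000e-04]
 [-3.000e-04  1.000e+00  3.100e-03 -1.800e-03]
 [ 8.000e-04  3.100e-03 -1.000e+00  2.038e-01]
 [ 0.000e+00  0.000e+00  0.000e+00  1.000e+00]]
1.255447170597832 [[ 0.369  0.785  0.497  0.484]
 [ 0.917 -0.396 -0.053 -0.112]
 [ 0.155  0.475 -0.866  0.348]
 [ 0.     0.     0.     1.   ]]
10 t [-0.0387, 0.0081, -0.003] a [-3.05, -0.21, 4.29] tot 0.386
15 t [-0.0257, 0.0057, -0.0019] a [-2.03, -0.14, 2.86] tot 0.386
20 t [-0.0193, 0.0044, -0.0014] a [-1.52, -0.11, 2.15] tot 0.386
[0.485 0.183 0.122]
[0.539 0.089 0.138]
[ 0.573 -0.015  0.155]
can [0.72861453 0.06828086 0.03673449]
```

Emit:
arm_command(plan=[{"tx": 0, "ty": 0, "tz": -0.01, "ax": 0, "ay": 0, "az": 0, "claw": 1}, {"tx": 0, "ty": 0, "tz": -0.01, "ax": 0, "ay": 0, "az": 0, "claw": 1}, {"tx": 0, "ty": 0, "tz": -0.01, "ax": 0, "ay": 0, "az": 0, "claw": 1}, {"tx": 0, "ty": 0, "tz": -0.01, "ax": 0, "ay": 0, "az": 0, "claw": 1}, {"tx": 0, "ty": 0, "tz": -0.01, "ax": 0, "ay": 0, "az": 0, "claw": 1}, {"tx": 0, "ty": 0, "tz": -0.01, "ax": 0, "ay": 0, "az": 0, "claw": 1}, {"tx": 0, "ty": 0, "tz": -0.01, "ax": 0, "ay": 0, "az": 0, "claw": 1}, {"tx": 0, "ty": 0, "tz": -0.01, "ax": 0, "ay": 0, "az": 0, "claw": 1}, {"tx": 0, "ty": 0, "tz": -0.01, "ax": 0, "ay": 0, "az": 0, "claw": 1}, {"tx": 0, "ty": 0, "tz": -0.01, "ax": 0, "ay": 0, "az": 0, "claw": 1}])

```text
clock: 12.53
tcp_pos: [0.4109, 0.2654, 0.3165]
orientation: [1.807, 2.567, 0.003]
contact_force: [-1.1, 0.9, -3.8]
grip_width: 0.0124
gripper_force: 78.5
```

Emit:
arm_command(plan=[{"tx": -0.0257, "ty": 0.0057, "tz": -0.006, "ax": -2.03, "ay": -0.14, "az": 2.86, "claw": 1}, {"tx": -0.0257, "ty": 0.0057, "tz": -0.006, "ax": -2.03, "ay": -0.14, "az": 2.86, "claw": 1}, {"tx": -0.0257, "ty": 0.0057, "tz": -0.006, "ax": -2.03, "ay": -0.14, "az": 2.86, "claw": 1}, {"tx": -0.0257, "ty": 0.0057, "tz": -0.006, "ax": -2.03, "ay": -0.14, "az": 2.86, "claw": 1}, {"tx": -0.0257, "ty": 0.0057, "tz": -0.006, "ax": -2.03, "ay": -0.14, "az": 2.86, "claw": 1}, {"tx": -0.0257, "ty": 0.0057, "tz": -0.006, "ax": -2.03, "ay": -0.14, "az": 2.86, "claw": 1}, {"tx": -0.0257, "ty": 0.0057, "tz": -0.002, "ax": -2.03, "ay": -0.14, "az": 2.86, "claw": 1}, {"tx": -0.0257, "ty": 0.0057, "tz": -0.002, "ax": -2.03, "ay": -0.14, "az": 2.86, "claw": 1}, {"tx": -0.0257, "ty": 0.0057, "tz": -0.002, "ax": -2.03, "ay": -0.14, "az": 2.86, "claw": 1}, {"tx": -0.0257, "ty": 0.0057, "tz": -0.002, "ax": -2.03, "ay": -0.14, "az": 2.86, "claw": 1}])

```text
clock: 13.37
tcp_pos: [0.4911, 0.0175, 0.3651]
orientation: [2.203, 1.871, 0.403]
contact_force: [0.7, 0.8, -3.3]
grip_width: 0.0126
gripper_force: 78.6
```

```bash
cat > pl.py <<'E'
from h import *
import sys
p=np.load('p.npy'); C=cur(); report(); print(C.round(3))
a=p[3]+2*np.pi+float(sys.argv[1]); B=place(p,a,float(sys.argv[2]))
for N in map(int,sys.argv[3:]): row(C,B,N)
O,z,u,v=bowl(p); L=C@np.load('tl.npy'); d=L[:3,3]-O
print('lid in bowl u,v,z',[round(float(d@e),4) for e in(u,v,z)],'key ang rel notch',((np.arctan2(L[:3,0]@v,L[:3,0]@u)-p[3]+np.pi)%(2*np.pi)-np.pi).round(3),'tilt',np.degrees(np.arccos(min(1,L[:3,2]@z))).round(2))
E
python3 pl.py -.785 .066 6 10 ; python3 pl.py -.785 .04 10 20 | tail -3
```

```text
t 13.37 q [-0.09, 0.15, -0.1, 2.14, 0.15, 0.5, -0.47] F [0.7, 0.8, -3.3] w 0.0126 gf 78.61520648002625
[[ 0.151  0.925  0.348  0.491]
 [ 0.987 -0.163  0.008  0.017]
 [ 0.064  0.342 -0.937  0.365]
 [ 0.     0.     0.     1.   ]]
6 t [-0.0215, 0.0035, 0.0024] a [-1.68, -0.11, 2.36] tot 0.131
10 t [-0.0129, 0.0022, 0.0015] a [-1.01, -0.07, 1.42] tot 0.131
lid in bowl u,v,z [0.0318, -0.1387, 0.0877] key ang rel notch -0.54 tilt 10.1
10 t [-0.0129, 0.0025, 0.0041] a [-1.01, -0.07, 1.42] tot 0.1371
20 t [-0.0064, 0.0013, 0.002] a [-0.51, -0.03, 0.71] tot 0.1371
lid in bowl u,v,z [0.0318, -0.1387, 0.0877] key ang rel notch -0.54 tilt 10.1
```

Emit:
arm_command(plan=[{"tx": -0.0215, "ty": 0.0035, "tz": 0.0024, "ax": -1.68, "ay": -0.11, "az": 2.36, "claw": 1}, {"tx": -0.0215, "ty": 0.0035, "tz": 0.0024, "ax": -1.68, "ay": -0.11, "az": 2.36, "claw": 1}, {"tx": -0.0215, "ty": 0.0035, "tz": 0.0024, "ax": -1.68, "ay": -0.11, "az": 2.36, "claw": 1}, {"tx": -0.0215, "ty": 0.0035, "tz": 0.0024, "ax": -1.68, "ay": -0.11, "az": 2.36, "claw": 1}, {"tx": -0.0215, "ty": 0.0035, "tz": 0.0024, "ax": -1.68, "ay": -0.11, "az": 2.36, "claw": 1}, {"tx": -0.0215, "ty": 0.0035, "tz": 0.0024, "ax": -1.68, "ay": -0.11, "az": 2.36, "claw": 1}, {"tx": 0, "ty": 0, "tz": 0, "ax": 0, "ay": 0, "az": 0, "claw": 1}, {"tx": 0, "ty": 0, "tz": 0, "ax": 0, "ay": 0, "az": 0, "claw": 1}, {"tx": 0, "ty": 0, "tz": 0, "ax": 0, "ay": 0, "az": 0, "claw": 1}, {"tx": 0, "ty": 0, "tz": 0, "ax": 0, "ay": 0, "az": 0, "claw": 1}])

```text
clock: 14.2
tcp_pos: [0.4845, -0.1101, 0.3474]
orientation: [2.312, 1.503, 0.573]
contact_force: [-0.9, -0.4, -2.8]
grip_width: 0.0127
gripper_force: 78.7
```

```bash
python3 pl.py -.785 .03 10; cat > look.py <<'E'
from h import *
import sys
p=np.load('p.npy'); C=cur(); L=C@np.load('tl.npy'); a=np.linspace(0,2*np.pi,80)[:,None]
O,z,u,v=bowl(p); out=[]
for n in('scene','top'):
    im=r.grab_frame(n)[:,:,::-1].copy(); c=proj(n,L[:3,3])[0]; x0,y0=int(c[0]-60),int(c[1]-65); S=3.3
    A=cv2.warpAffine(im,np.float32([[S,0,-S*x0],[0,S,-S*y0]]),(396,430),flags=cv2.INTER_CUBIC)
    f=lambda X:((proj(n,X)-[x0,y0]+.5)*S).astype(int)
    for h in (0,.008): cv2.polylines(A,[f(L[:3,3]+h*L[:3,2]+.062*(np.cos(a)*L[:3,0]+np.sin(a)*L[:3,1]))],True,(0,0,255),1)
    cv2.polylines(A,[f(O+.062*(np.cos(a)*u+np.sin(a)*v))],True,(0,255,0),1)
    cv2.circle(A,tuple(f((L@[.068,0,-.003,1])[:3])[0].tolist()),3,(255,255,0),-1)
    for t in('keyed_lid','lid_key','lid_grip'):
        for e in r.tip_of(t,n)[:1]:
            X=w(n,e['location']); print(n,t,round(e['confidence'],2),'in lid',(np.linalg.inv(L)@np.r_[X,1])[:3].round(4))
    out.append(A)
cv2.imwrite('pics/'+sys.argv[1],np.hstack(out))
E
python3 look.py lk1.png
```

```text
t 14.2 q [0.12, 0.17, -0.03, 2.21, 0.03, 0.24, -0.35] F [-0.9, -0.4, -2.8] w 0.0127 gf 78.65700960159302
[[ 0.365  0.788  0.496  0.485]
 [ 0.918 -0.393 -0.051 -0.11 ]
 [ 0.155  0.474 -0.867  0.347]
 [ 0.     0.     0.     1.   ]]
10 t [-0.0002, 0.0001, 0.0036] a [-0.01, -0.01, 0.02] tot 0.0357
lid in bowl u,v,z [0.0004, -0.0025, 0.0656] key ang rel notch -0.781 tilt 0.17
scene keyed_lid 0.89 in lid [-0.0004 -0.0004  0.0031]
scene lid_key 0.56 in lid [ 0.0544 -0.0011  0.0006]
scene lid_grip 0.67 in lid [-0.0006 -0.0016  0.0482]
top keyed_lid 0.84 in lid [ 0.0033 -0.0019 -0.0028]
top lid_grip 0.8 in lid [-0.0024 -0.0021  0.0485]
```

View pics/lk1.png

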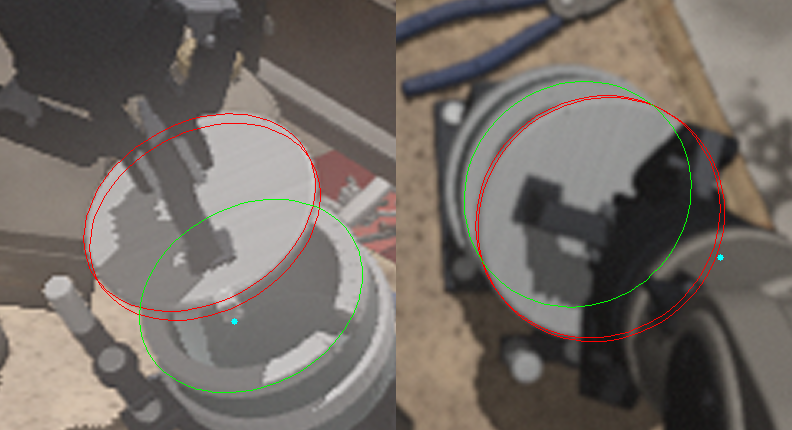

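The prediction matches the lid in both views: flange edge at about (205,215) left and (600,215) right. I include the small consistent y offset of -1.2 mm and descend.

```bash
python3 - <<'E'
import numpy as np
t=np.load('tl.npy'); t[1,3]=-.0012; np.save('tl.npy',t)
E
python3 pl.py -.785 .022 8
```

```text
t 14.6 q [0.12, 0.17, -0.03, 2.21, 0.03, 0.24, -0.35] F [-0.0, -0.2, -3.5] w 0.0123 gf 78.65624070167542
[[ 0.366  0.787  0.496  0.484]
 [ 0.918 -0.394 -0.052 -0.111]
 [ 0.154  0.474 -0.867  0.347]
 [ 0.     0.     0.     1.   ]]
8 t [-0.0001, 0.0002, 0.0054] a [-0.01, -0.01, 0.02] tot 0.0435
lid in bowl u,v,z [0.0018, -0.0019, 0.0654] key ang rel notch -0.782 tilt 0.12
```

Emit:
arm_command(plan=[{"tx": -0.0001, "ty": 0.0002, "tz": 0.0054, "ax": 0, "ay": 0, "az": 0, "claw": 1}, {"tx": -0.0001, "ty": 0.0002, "tz": 0.0054, "ax": 0, "ay": 0, "az": 0, "claw": 1}, {"tx": -0.0001, "ty": 0.0002, "tz": 0.0054, "ax": 0, "ay": 0, "az": 0, "claw": 1}, {"tx": -0.0001, "ty": 0.0002, "tz": 0.0054, "ax": 0, "ay": 0, "az": 0, "claw": 1}, {"tx": -0.0001, "ty": 0.0002, "tz": 0.0054, "ax": 0, "ay": 0, "az": 0.1, "claw": 1}, {"tx": -0.0001, "ty": 0.0002, "tz": 0.0054, "ax": 0, "ay": 0, "az": 0.1, "claw": 1}, {"tx": -0.0001, "ty": 0.0002, "tz": 0.0054, "ax": 0, "ay": 0, "az": 0, "claw": 1}, {"tx": 0, "ty": 0, "tz": 0.0054, "ax": 0, "ay": 0, "az": 0, "claw": 1}, {"tx": 0, "ty": 0, "tz": 0, "ax": 0, "ay": 0, "az": 0, "claw": 1}, {"tx": 0, "ty": 0, "tz": 0, "ax": 0, "ay": 0, "az": 0, "claw": 1}])

```text
clock: 15.43
tcp_pos: [0.5065, -0.115, 0.3098]
orientation: [2.317, 1.496, 0.573]
contact_force: [-0.8, 0.2, -3.0]
grip_width: 0.0124
gripper_force: 78.6
```

```bash
python3 pl.py -.785 .006 8
```

```text
t 15.43 q [0.23, 0.27, -0.14, 2.19, 0.23, 0.17, -0.54] F [-0.8, 0.2, -3.0] w 0.0124 gf 78.60520005226135
[[ 0.37   0.786  0.495  0.507]
 [ 0.916 -0.398 -0.052 -0.115]
 [ 0.157  0.473 -0.867  0.31 ]
 [ 0.     0.     0.     1.   ]]
8 t [0.0, 0.0001, 0.002] a [-0.02, -0.01, -0.01] tot 0.0158
lid in bowl u,v,z [0.0011, -0.0002, 0.0218] key ang rel notch -0.787 tilt 0.15
```

Emit:
arm_command(plan=[{"tx": 0, "ty": 0.0001, "tz": 0.002, "ax": 0, "ay": 0, "az": 0, "claw": 1}, {"tx": 0, "ty": 0.0001, "tz": 0.002, "ax": 0, "ay": 0, "az": 0, "claw": 1}, {"tx": 0, "ty": 0.0001, "tz": 0.002, "ax": 0, "ay": 0, "az": 0, "claw": 1}, {"tx": 0, "ty": 0.0001, "tz": 0.002, "ax": 0, "ay": 0, "az": 0, "claw": 1}, {"tx": 0, "ty": 0.0001, "tz": 0.002, "ax": 0, "ay": 0, "az": 0, "claw": 1}, {"tx": 0, "ty": 0.0001, "tz": 0.002, "ax": 0, "ay": 0, "az": 0, "claw": 1}, {"tx": 0, "ty": 0.0001, "tz": 0.002, "ax": 0, "ay": 0, "az": 0, "claw": 1}, {"tx": 0, "ty": 0, "tz": 0, "ax": 0, "ay": 0, "az": 0, "claw": 1}, {"tx": 0, "ty": 0, "tz": 0, "ax": 0, "ay": 0, "az": 0, "claw": 1}, {"tx": 0, "ty": 0, "tz": 0, "ax": 0, "ay": 0, "az": 0, "claw": 1}])

```text
clock: 16.27
tcp_pos: [0.514, -0.1156, 0.2986]
orientation: [2.316, 1.496, 0.574]
contact_force: [-0.3, -0.4, -3.0]
grip_width: 0.0123
gripper_force: 78.6
```

```bash
python3 pl.py -.785 .006 8
```

```text
t 16.27 q [0.35, 0.31, -0.28, 2.17, 0.54, 0.17, -0.83] F [-0.3, -0.4, -3.0] w 0.0123 gf 78.6184287071228
[[ 0.369  0.786  0.496  0.514]
 [ 0.916 -0.398 -0.052 -0.116]
 [ 0.156  0.474 -0.867  0.299]
 [ 0.     0.     0.     1.   ]]
8 t [-0.0, -0.0, 0.0003] a [-0.01, -0.0, -0.01] tot 0.0024
lid in bowl u,v,z [-0.0, -0.0004, 0.0084] key ang rel notch -0.786 tilt 0.1
```

Emit:
arm_command(plan=[{"tx": 0, "ty": 0, "tz": 0.001, "ax": 0, "ay": 0, "az": 0, "claw": 1}, {"tx": 0, "ty": 0, "tz": 0.001, "ax": 0, "ay": 0, "az": 0, "claw": 1}, {"tx": 0, "ty": 0, "tz": 0.001, "ax": 0, "ay": 0, "az": 0, "claw": 1}, {"tx": 0, "ty": 0, "tz": 0.0005, "ax": 0, "ay": 0, "az": 0, "claw": 1}, {"tx": 0, "ty": 0, "tz": 0, "ax": 0, "ay": 0, "az": 0, "claw": 1}, {"tx": 0, "ty": 0, "tz": 0, "ax": 0, "ay": 0, "az": 0, "claw": 1}, {"tx": 0, "ty": 0, "tz": 0, "ax": 0, "ay": 0, "az": 0, "claw": 1}, {"tx": 0, "ty": 0, "tz": 0, "ax": 0, "ay": 0, "az": 0, "claw": 1}, {"tx": 0, "ty": 0, "tz": 0, "ax": 0, "ay": 0, "az": 0, "claw": 1}, {"tx": 0, "ty": 0, "tz": 0, "ax": 0, "ay": 0, "az": 0, "claw": 1}])

```text
clock: 17.1
tcp_pos: [0.5158, -0.1156, 0.2954]
orientation: [2.315, 1.497, 0.574]
contact_force: [-1.0, 1.6, -1.6]
grip_width: 0.0124
gripper_force: 79.1
```

```bash
python3 pl.py -.785 .006 8; python3 look.py lk2.png
```

```text
t 17.1 q [0.36, 0.32, -0.3, 2.17, 0.6, 0.17, -0.89] F [-1.0, 1.6, -1.6] w 0.0124 gf 79.0614902973175
[[ 0.369  0.786  0.496  0.516]
 [ 0.916 -0.397 -0.052 -0.116]
 [ 0.156  0.474 -0.867  0.295]
 [ 0.     0.     0.     1.   ]]
8 t [-0.0, -0.0, -0.0002] a [-0.01, -0.01, -0.01] tot 0.0013
lid in bowl u,v,z [-0.0, -0.0006, 0.0048] key ang rel notch -0.786 tilt 0.11
scene keyed_lid 0.59 in lid [-0.0032  0.002   0.0015]
scene lid_key 0.65 in lid [ 0.0555 -0.0023 -0.0037]
scene lid_grip 0.78 in lid [-0.0008  0.0001  0.0475]
top keyed_lid 0.76 in lid [ 0.0002 -0.0015  0.0006]
top lid_key 0.51 in lid [-0.0945 -0.2839  0.0026]
top lid_grip 0.86 in lid [-0.0027  0.0015  0.0488]
```

View pics/lk2.png

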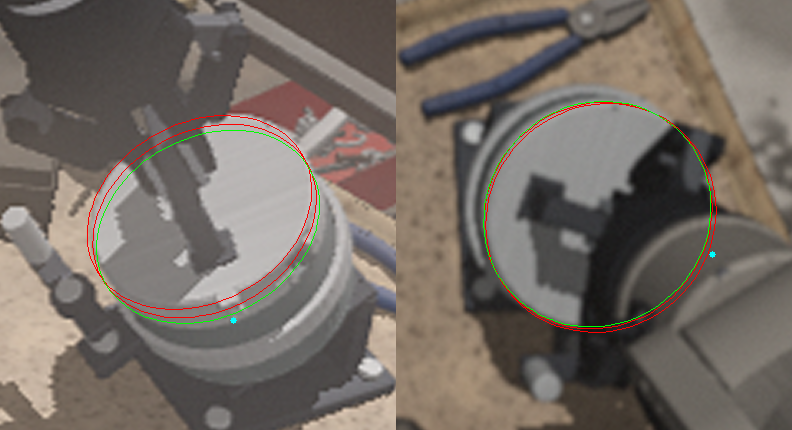

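The lid sits in the mouth, with its key showing at about (232,298) left, well to one side of the notch at (300,262). I press a little to confirm contact.

Emit:
arm_command(plan=[{"tx": 0, "ty": 0, "tz": 0.0005, "ax": 0, "ay": 0, "az": 0, "claw": 1}, {"tx": 0, "ty": 0, "tz": 0.0005, "ax": 0, "ay": 0, "az": 0, "claw": 1}, {"tx": 0, "ty": 0, "tz": 0.0005, "ax": 0, "ay": 0, "az": 0, "claw": 1}, {"tx": 0, "ty": 0, "tz": 0, "ax": 0, "ay": 0, "az": 0, "claw": 1}, {"tx": 0, "ty": 0, "tz": 0, "ax": 0, "ay": 0, "az": 0, "claw": 1}, {"tx": 0, "ty": 0, "tz": 0, "ax": 0, "ay": 0, "az": 0, "claw": 1}, {"tx": 0, "ty": 0, "tz": 0, "ax": 0, "ay": 0, "az": 0, "claw": 1}, {"tx": 0, "ty": 0, "tz": 0, "ax": 0, "ay": 0, "az": 0, "claw": 1}, {"tx": 0, "ty": 0, "tz": 0, "ax": 0, "ay": 0, "az": 0, "claw": 1}, {"tx": 0, "ty": 0, "tz": 0, "ax": 0, "ay": 0, "az": 0, "claw": 1}])

```text
clock: 18.33
tcp_pos: [0.5166, -0.1151, 0.2947]
orientation: [2.314, 1.497, 0.575]
contact_force: [-6.2, 5.2, 9.3]
grip_width: 0.0126
gripper_force: 80.8
```

```bash
python3 pl.py -.785 .006 8; python3 pl.py -.35 .0045 10|tail -2; python3 -c "
from h import *
o=r.get_obs();print(bowl(np.load('p.npy'))[1]@o['contact_force'],o['moment'])"
```

```text
t 18.33 q [0.37, 0.32, -0.31, 2.17, 0.62, 0.17, -0.91] F [-6.2, 5.2, 9.3] w 0.0126 gf 80.79849600791931
[[ 0.368  0.786  0.497  0.517]
 [ 0.917 -0.397 -0.052 -0.115]
 [ 0.156  0.475 -0.866  0.295]
 [ 0.     0.     0.     1.   ]]
8 t [-0.0001, -0.0, -0.0003] a [-0.01, -0.01, -0.0] tot 0.0024
lid in bowl u,v,z [-0.0005, -0.0012, 0.0038] key ang rel notch -0.785 tilt 0.1
10 t [-0.0, -0.0001, -0.0001] a [-0.0, -0.01, -2.49] tot 0.001
lid in bowl u,v,z [-0.0005, -0.0012, 0.0038] key ang rel notch -0.785 tilt 0.1
11.424583465766679 [0.47648695 1.25415377 0.06341466]
```

Contact is confirmed at about 12 N. Now I turn towards the notch.

Emit:
arm_command(plan=[{"tx": 0, "ty": -0.0001, "tz": 0, "ax": 0, "ay": 0, "az": -2.5, "claw": 1}, {"tx": 0, "ty": -0.0001, "tz": 0, "ax": 0, "ay": 0, "az": -2.5, "claw": 1}, {"tx": 0, "ty": -0.0001, "tz": 0, "ax": 0, "ay": 0, "az": -2.5, "claw": 1}, {"tx": 0, "ty": -0.0001, "tz": 0, "ax": 0, "ay": 0, "az": -2.5, "claw": 1}, {"tx": 0, "ty": -0.0001, "tz": 0, "ax": 0, "ay": 0, "az": -2.5, "claw": 1}, {"tx": 0, "ty": -0.0001, "tz": 0, "ax": 0, "ay": 0, "az": -2.5, "claw": 1}, {"tx": 0, "ty": -0.0001, "tz": 0, "ax": 0, "ay": 0, "az": -2.5, "claw": 1}, {"tx": 0, "ty": -0.0001, "tz": 0, "ax": 0, "ay": 0, "az": -2.5, "claw": 1}, {"tx": 0, "ty": -0.0001, "tz": 0, "ax": 0, "ay": 0, "az": -2.5, "claw": 1}, {"tx": 0, "ty": -0.0001, "tz": 0, "ax": 0, "ay": 0, "az": -2.5, "claw": 1}])

```text
clock: 19.17
tcp_pos: [0.5146, -0.1149, 0.2934]
orientation: [1.896, 1.922, 0.449]
contact_force: [-11.2, 5.9, 8.8]
grip_width: 0.0126
gripper_force: 81.6
```

```bash
python3 pl.py -.05 .004 10;  python3 -c "
from h import *
o=r.get_obs();print([round(float(e@o['contact_force']),1) for e in bowl(np.load('p.npy'))[1:]],o['moment'])"
```

```text
t 19.17 q [0.46, 0.33, -0.41, 2.17, 0.77, 0.19, -0.61] F [-11.2, 5.9, 8.8] w 0.0126 gf 81.57173037528992
[[ 0.002  0.869  0.495  0.515]
 [ 0.998  0.028 -0.052 -0.115]
 [-0.059  0.494 -0.868  0.293]
 [ 0.     0.     0.     1.   ]]
10 t [-0.0, 0.0001, -0.0] a [-0.02, -0.01, -1.71] tot 0.0015
lid in bowl u,v,z [0.0023, -0.0006, 0.0037] key ang rel notch -0.349 tilt 0.2
[13.5, 5.8, -4.7] [ 0.93974551  1.8938889  -0.4921111 ]
```

Emit:
arm_command(plan=[{"tx": 0, "ty": 0.0001, "tz": 0, "ax": 0, "ay": 0, "az": -1.7, "claw": 1}, {"tx": 0, "ty": 0.0001, "tz": 0, "ax": 0, "ay": 0, "az": -1.7, "claw": 1}, {"tx": 0, "ty": 0.0001, "tz": 0, "ax": 0, "ay": 0, "az": -1.7, "claw": 1}, {"tx": 0, "ty": 0.0001, "tz": 0, "ax": 0, "ay": 0, "az": -1.7, "claw": 1}, {"tx": 0, "ty": 0.0001, "tz": 0, "ax": 0, "ay": 0, "az": -1.7, "claw": 1}, {"tx": 0, "ty": 0.0001, "tz": 0, "ax": 0, "ay": 0, "az": -1.7, "claw": 1}, {"tx": 0, "ty": 0.0001, "tz": 0, "ax": 0, "ay": 0, "az": -1.7, "claw": 1}, {"tx": 0, "ty": 0.0001, "tz": 0, "ax": 0, "ay": 0, "az": -1.7, "claw": 1}, {"tx": 0, "ty": 0.0001, "tz": 0, "ax": 0, "ay": 0, "az": -1.0, "claw": 1}, {"tx": 0, "ty": 0, "tz": 0, "ax": 0, "ay": 0, "az": 0, "claw": 1}])

```text
clock: 20.0
tcp_pos: [0.5152, -0.1153, 0.2936]
orientation: [1.622, 2.125, 0.369]
contact_force: [-11.2, 4.5, 6.4]
grip_width: 0.0126
gripper_force: 81.1
```

```bash
cat > f.py <<'E'
from h import *
o=r.get_obs();print([round(float(e@o['contact_force']),1) for e in bowl(np.load('p.npy'))[1:]],o['moment'])
E
python3 pl.py 0 .004 10;python3 f.py
```

```text
t 20.0 q [0.51, 0.34, -0.48, 2.16, 0.84, 0.21, -0.41] F [-11.2, 4.5, 6.4] w 0.0126 gf 81.09377145767212
[[-0.216  0.842  0.494  0.515]
 [ 0.96   0.277 -0.053 -0.115]
 [-0.181  0.462 -0.868  0.294]
 [ 0.     0.     0.     1.   ]]
10 t [-0.0, 0.0001, -0.0001] a [-0.02, -0.01, -0.55] tot 0.001
lid in bowl u,v,z [0.0017, 0.0002, 0.0035] key ang rel notch -0.096 tilt 0.23
[11.3, 6.9, -3.3] [ 0.63222117  1.88813489 -0.53542963]
```

Emit:
arm_command(plan=[{"tx": 0, "ty": 0.0002, "tz": 0.0001, "ax": 0, "ay": 0, "az": -0.6, "claw": 1}, {"tx": 0, "ty": 0.0002, "tz": 0.0001, "ax": 0, "ay": 0, "az": -0.6, "claw": 1}, {"tx": 0, "ty": 0.0002, "tz": 0.0001, "ax": 0, "ay": 0, "az": -0.6, "claw": 1}, {"tx": 0, "ty": 0.0002, "tz": 0.0001, "ax": 0, "ay": 0, "az": -0.6, "claw": 1}, {"tx": 0, "ty": 0.0002, "tz": 0.0002, "ax": 0, "ay": 0, "az": -0.6, "claw": 1}, {"tx": 0, "ty": 0.0002, "tz": 0.0002, "ax": 0, "ay": 0, "az": -0.6, "claw": 1}, {"tx": 0, "ty": 0.0002, "tz": 0.0002, "ax": 0, "ay": 0, "az": -0.6, "claw": 1}, {"tx": 0, "ty": 0, "tz": 0.0002, "ax": 0, "ay": 0, "az": -0.6, "claw": 1}, {"tx": 0, "ty": 0, "tz": 0.0002, "ax": 0, "ay": 0, "az": -0.6, "claw": 1}, {"tx": 0, "ty": 0, "tz": 0.0002, "ax": 0, "ay": 0, "az": 0, "claw": 1}])

```text
clock: 20.83
tcp_pos: [0.518, -0.1156, 0.2928]
orientation: [1.514, 2.192, 0.339]
contact_force: [-2.4, -0.4, -3.9]
grip_width: 0.0123
gripper_force: 79.7
```

```bash
python3 pl.py 0 -.002 10;python3 f.py
```

```text
t 20.83 q [0.52, 0.35, -0.49, 2.16, 0.86, 0.22, -0.34] F [-2.4, -0.4, -3.9] w 0.0123 gf 79.69178438186646
[[-0.295  0.818  0.495  0.518]
 [ 0.929  0.367 -0.053 -0.116]
 [-0.225  0.444 -0.867  0.293]
 [ 0.     0.     0.     1.   ]]
10 t [0.0001, -0.0001, 0.0003] a [-0.01, -0.01, -0.0] tot 0.0037
lid in bowl u,v,z [-0.0007, 0.0003, 0.0015] key ang rel notch -0.001 tilt 0.17
[-2.2, 4.0, 0.7] [-0.18890656  1.42418972 -0.28994232]
```

The key has entered the notch: the force is gone and the lid is lower. I press it down to its seat.

Emit:
arm_command(plan=[{"tx": 0, "ty": 0, "tz": 0.0005, "ax": 0, "ay": 0, "az": 0, "claw": 1}, {"tx": 0, "ty": 0, "tz": 0.0005, "ax": 0, "ay": 0, "az": 0, "claw": 1}, {"tx": 0, "ty": 0, "tz": 0.0005, "ax": 0, "ay": 0, "az": 0, "claw": 1}, {"tx": 0, "ty": 0, "tz": 0.0005, "ax": 0, "ay": 0, "az": 0, "claw": 1}, {"tx": 0, "ty": 0, "tz": 0.0005, "ax": 0, "ay": 0, "az": 0, "claw": 1}, {"tx": 0, "ty": 0, "tz": 0.0005, "ax": 0, "ay": 0, "az": 0, "claw": 1}, {"tx": 0, "ty": 0, "tz": 0.0005, "ax": 0, "ay": 0, "az": 0, "claw": 1}, {"tx": 0, "ty": 0, "tz": 0, "ax": 0, "ay": 0, "az": 0, "claw": 1}, {"tx": 0, "ty": 0, "tz": 0, "ax": 0, "ay": 0, "az": 0, "claw": 1}, {"tx": 0, "ty": 0, "tz": 0, "ax": 0, "ay": 0, "az": 0, "claw": 1}])

```text
clock: 21.67
tcp_pos: [0.5187, -0.1159, 0.2907]
orientation: [1.514, 2.19, 0.337]
contact_force: [-20.7, -1.0, 16.1]
grip_width: 0.0123
gripper_force: 83.4
```

```bash
python3 pl.py 0 -.002 10;python3 f.py
```

```text
t 21.67 q [0.51, 0.35, -0.48, 2.16, 0.88, 0.22, -0.36] F [-20.7, -1.0, 16.1] w 0.0123 gf 83.37570905685425
[[-0.293  0.818  0.495  0.519]
 [ 0.929  0.366 -0.055 -0.116]
 [-0.226  0.443 -0.867  0.291]
 [ 0.     0.     0.     1.   ]]
10 t [0.0001, -0.0001, 0.0001] a [-0.02, 0.0, -0.01] tot 0.0016
lid in bowl u,v,z [-0.0003, 0.0009, -0.0007] key ang rel notch -0.001 tilt 0.18
[24.1, 9.7, 3.3] [ 0.06888726  2.37815346 -0.38426537]
```

The lid went down about 5 mm, but the 24 N suggests slight binding from arm misalignment. I release so it can settle freely, then re-check.

Emit:
arm_command(plan=[{"tx": 0, "ty": 0, "tz": -0.0005, "ax": 0, "ay": 0, "az": 0, "claw": 1}, {"tx": 0, "ty": 0, "tz": -0.0005, "ax": 0, "ay": 0, "az": 0, "claw": 1}, {"tx": 0, "ty": 0, "tz": -0.0005, "ax": 0, "ay": 0, "az": 0, "claw": 1}, {"tx": 0, "ty": 0, "tz": 0, "ax": 0, "ay": 0, "az": 0, "claw": 0.6}, {"tx": 0, "ty": 0, "tz": 0, "ax": 0, "ay": 0, "az": 0, "claw": 0.6}, {"tx": 0, "ty": 0, "tz": 0, "ax": 0, "ay": 0, "az": 0, "claw": 0.6}, {"tx": 0, "ty": 0, "tz": 0, "ax": 0, "ay": 0, "az": 0, "claw": 0.6}, {"tx": 0, "ty": 0, "tz": 0, "ax": 0, "ay": 0, "az": 0, "claw": 0.6}, {"tx": 0, "ty": 0, "tz": 0, "ax": 0, "ay": 0, "az": 0, "claw": 0.6}, {"tx": 0, "ty": 0, "tz": 0, "ax": 0, "ay": 0, "az": 0, "claw": 0.6}])

```text
clock: 22.5
tcp_pos: [0.5196, -0.1152, 0.2916]
orientation: [1.512, 2.191, 0.341]
contact_force: [-0.3, -0.6, -0.1]
grip_width: 0.0342
gripper_force: 0.0
```

```bash
python3 pl.py 0 -.002 10|tail -1;python3 f.py; python3 - <<'E'
from h import *
p=np.load('p.npy');O,z,u,v=bowl(p);n_=np.cos(p[3])*u+np.sin(p[3])*v
B=np.c_[n_,np.cross(z,n_),z]
for n in('scene','top'):
  im=r.grab_frame(n)
  if n=='scene':
    c=proj(n,O)[0].astype(int); cv2.imwrite('pics/h1.png',cv2.resize(im[c[1]-50:c[1]+60,c[0]-65:c[0]+65,::-1],None,fx=5,fy=5,interpolation=cv2.INTER_CUBIC))
  for t in('keyed_lid','lid_key','lid_grip'):
    for e in r.tip_of(t,n)[:1]: print(n,t,round(e['confidence'],2),(B.T@(w(n,e['location'])-O)).round(4))
E
```

```text
lid in bowl u,v,z [-0.0018, -0.0006, -0.0004] key ang rel notch -0.0 tilt 0.1
[0.0, 0.3, 0.6] [ 0.07481789  0.57102294 -0.00926948]
scene keyed_lid 0.6 [ 0.0003  0.0032 -0.0005]
scene lid_key 0.97 [ 0.0528  0.0008 -0.0044]
scene lid_grip 0.56 [ 0.0003 -0.0005  0.0471]
top keyed_lid 0.69 [-0.0008  0.0008 -0.0024]
top lid_key 0.7 [ 0.0537  0.0004 -0.0067]
top lid_grip 0.74 [-0.0024 -0.0017 -0.0019]
```

View pics/h1.png

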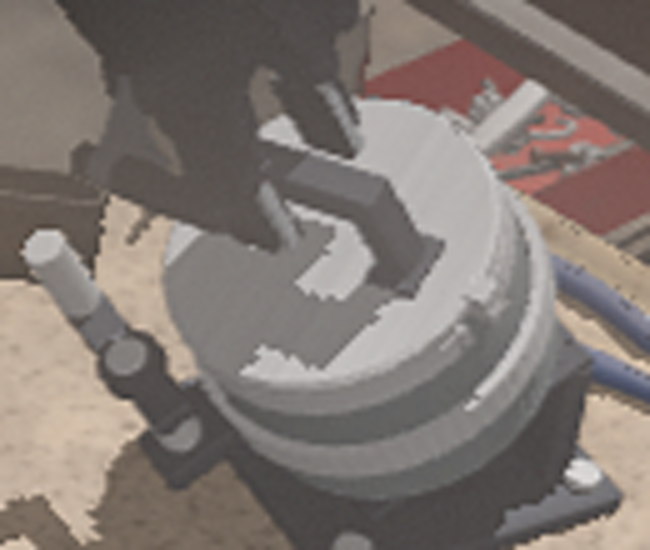

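The lid looks home: its flange is flush all round, the key is sunk in the notch at about (460,330), and the detectors put the key 4-7 mm down. I retract and go to the dog pin.

Emit:
arm_command(plan=[{"tx": 0, "ty": 0, "tz": -0.004, "ax": 0, "ay": 0, "az": 0, "claw": 0.6}, {"tx": 0, "ty": 0, "tz": -0.008, "ax": 0, "ay": 0, "az": 0, "claw": 0.6}, {"tx": 0, "ty": 0, "tz": -0.01, "ax": 0, "ay": 0, "az": 0, "claw": 0.6}, {"tx": 0, "ty": 0, "tz": -0.01, "ax": 0, "ay": 0, "az": 0, "claw": 0.6}, {"tx": 0, "ty": 0, "tz": -0.01, "ax": 0, "ay": 0, "az": 0, "claw": 0.6}, {"tx": 0, "ty": 0, "tz": -0.01, "ax": 0, "ay": 0, "az": 0, "claw": 0.6}, {"tx": 0, "ty": 0, "tz": -0.01, "ax": 0, "ay": 0, "az": 0, "claw": 0.6}, {"tx": 0, "ty": 0, "tz": -0.01, "ax": 0, "ay": 0, "az": 0, "claw": 0.6}, {"tx": 0, "ty": 0, "tz": 0, "ax": 0, "ay": 0, "az": 0, "claw": 0.6}, {"tx": 0, "ty": 0, "tz": 0, "ax": 0, "ay": 0, "az": 0, "claw": 0.6}])

```text
clock: 23.73
tcp_pos: [0.4836, -0.1118, 0.3544]
orientation: [1.513, 2.19, 0.34]
contact_force: [-0.3, 0.5, -0.4]
grip_width: 0.0341
gripper_force: 0.0
```

```bash
cat > dg.py <<'E'
from h import *
import sys
p=np.load('p.npy'); C=cur(); report(); print(C.round(3))
B=dogp2(p,-1.55,float(sys.argv[1]))
for N in map(int,sys.argv[2:]): row(C,B,N)
E
python3 dg.py .06 10 14 20
python3 - <<'E'
from h import *
p=np.load('p.npy');O,z,u,v=bowl(p);n_=np.cos(p[3])*u+np.sin(p[3])*v
B=np.c_[n_,np.cross(z,n_),z]
for n in('scene','top'):
  im=r.grab_frame(n)
  for t in('keyed_lid','lid_key','lid_grip'):
    for e in r.tip_of(t,n)[:1]: print(n,t,round(e['confidence'],2),(B.T@(w(n,e['location'])-O)).round(4))
  for e in r.tip_of('dog_pin',n)[:1]:
        d=w(n,e['location'])-O; print(n,round(e['confidence'],2),'ang',np.arctan2(d@v,d@u-.082).round(3),(d@u-.082).round(3),(d@v).round(3),(d@z).round(3))
E
```

```text
t 23.73 q [0.8, 0.23, -0.78, 2.17, 0.57, 0.33, -0.05] F [-0.3, 0.5, -0.4] w 0.0341 gf 0.0
[[-0.294  0.817  0.497  0.484]
 [ 0.929  0.366 -0.053 -0.112]
 [-0.225  0.446 -0.866  0.354]
 [ 0.     0.     0.     1.   ]]
10 t [0.006, 0.0, 0.0024] a [0.55, 0.89, -6.3] tot 0.0618
14 t [0.0043, 0.0001, 0.0018] a [0.39, 0.64, -4.5] tot 0.0618
20 t [0.003, 0.0001, 0.0012] a [0.28, 0.45, -3.15] tot 0.0618
scene keyed_lid 0.87 [0.0003 0.0064 0.0013]
scene lid_key 0.73 [ 0.0535 -0.0012 -0.0034]
scene lid_grip 0.61 [-0.0008  0.0019  0.0459]
scene 0.64 ang -1.669 -0.003 -0.032 0.035
top keyed_lid 0.56 [-0.003  -0.0013 -0.0038]
top lid_key 0.8 [ 0.0543  0.0022 -0.0064]
top lid_grip 0.89 [-0.0037  0.0051  0.0494]
top 0.91 ang -1.623 -0.002 -0.035 0.037
```

Emit:
arm_command(plan=[{"tx": 0.006, "ty": 0, "tz": 0.0024, "ax": 0.55, "ay": 0.89, "az": -6.3, "claw": 0.35}, {"tx": 0.006, "ty": 0, "tz": 0.0024, "ax": 0.55, "ay": 0.89, "az": -6.3, "claw": 0.35}, {"tx": 0.006, "ty": 0, "tz": 0.0024, "ax": 0.55, "ay": 0.89, "az": -6.3, "claw": 0.35}, {"tx": 0.006, "ty": 0, "tz": 0.0024, "ax": 0.55, "ay": 0.89, "az": -6.3, "claw": 0.35}, {"tx": 0.006, "ty": 0, "tz": 0.0024, "ax": 0.55, "ay": 0.89, "az": -6.3, "claw": 0.35}, {"tx": 0.006, "ty": 0, "tz": 0.0024, "ax": 0.55, "ay": 0.89, "az": -6.3, "claw": 0.35}, {"tx": 0.006, "ty": 0, "tz": 0.0024, "ax": 0.55, "ay": 0.89, "az": -6.3, "claw": 0.35}, {"tx": 0.006, "ty": 0, "tz": 0.0024, "ax": 0.55, "ay": 0.89, "az": -6.3, "claw": 0.35}, {"tx": 0.006, "ty": 0, "tz": 0.0024, "ax": 0.55, "ay": 0.89, "az": -6.3, "claw": 0.35}, {"tx": 0.006, "ty": 0, "tz": 0.0024, "ax": 0.55, "ay": 0.89, "az": -6.3, "claw": 0.35}], squeeze=30)

```text
clock: 25.07
tcp_pos: [0.4549, -0.0752, 0.313]
orientation: [0.141, 2.79, -0.027]
contact_force: [-0.0, -0.6, -0.2]
grip_width: 0.0554
gripper_force: 0.0
```

```bash
python3 dg.py .06 3 ; python3 dg.py 0 8 10|tail -2
```

```text
t 25.07 q [0.93, 0.35, -1.04, 2.21, 0.76, 0.51, 0.82] F [-0.0, -0.6, -0.2] w 0.0554 gf 0.0
[[-0.935  0.101  0.339  0.455]
 [ 0.094  0.995 -0.036 -0.075]
 [-0.341 -0.002 -0.94   0.313]
 [ 0.     0.     0.     1.   ]]
3 t [-0.0002, -0.0, -0.0] a [0.01, -0.02, 0.12] tot 0.0005
8 t [-0.0001, -0.0, 0.0075] a [0.0, -0.01, 0.05] tot 0.0599
10 t [-0.0001, -0.0, 0.006] a [0.0, -0.01, 0.04] tot 0.0599
```

Emit:
arm_command(plan=[{"tx": -0.0003, "ty": 0, "tz": 0.01, "ax": 0, "ay": 0, "az": 0, "claw": 0.35}, {"tx": -0.0003, "ty": 0, "tz": 0.01, "ax": 0, "ay": 0, "az": 0, "claw": 0.35}, {"tx": -0.0003, "ty": 0, "tz": 0.01, "ax": 0, "ay": 0, "az": 0, "claw": 0.35}, {"tx": -0.0003, "ty": 0, "tz": 0.01, "ax": 0, "ay": 0, "az": 0, "claw": 0.35}, {"tx": -0.0003, "ty": 0, "tz": 0.01, "ax": 0, "ay": 0, "az": 0, "claw": 0.35}, {"tx": -0.0003, "ty": 0, "tz": 0.01, "ax": 0, "ay": 0, "az": 0, "claw": 0.35}, {"tx": 0, "ty": 0, "tz": 0, "ax": 0, "ay": 0, "az": 0, "claw": 1}, {"tx": 0, "ty": 0, "tz": 0, "ax": 0, "ay": 0, "az": 0, "claw": 1}, {"tx": 0, "ty": 0, "tz": 0, "ax": 0, "ay": 0, "az": 0, "claw": 1}, {"tx": 0, "ty": 0, "tz": 0, "ax": 0, "ay": 0, "az": 0, "claw": 1}])

```text
clock: 25.9
tcp_pos: [0.4769, -0.0782, 0.2578]
orientation: [0.149, 2.789, -0.028]
contact_force: [-0.7, -2.1, 1.2]
grip_width: 0.0151
gripper_force: 29.2
```

```bash
python3 - <<'E'
from h import *
p=np.load('p.npy'); C=cur(); report()
row(C,dogp2(p,-1.58),1)
angs=np.linspace(-1.58,0.03,21); P=[dogp2(p,a) for a in angs]
for a,b in zip(P,P[1:]): print((a[:3,:3].T@(b[:3,3]-a[:3,3])).round(4))
E
```

```text
t 25.9 q [0.75, 0.45, -0.85, 2.21, 1.0, 0.45, 0.59] F [-0.7, -2.1, 1.2] w 0.0151 gf 29.194276928901672
1 t [0.0005, 0.0006, 0.0003] a [-0.05, -0.01, 0.02] tot 0.0009
[ 0.0027 -0.0001  0.0005]
[ 0.0027 -0.0003  0.0005]
[ 0.0026 -0.0005  0.0005]
[ 0.0026 -0.0007  0.0005]
[ 0.0025 -0.0009  0.0004]
[ 0.0024 -0.0011  0.0004]
[ 0.0023 -0.0013  0.0004]
[ 0.0022 -0.0015  0.0004]
[ 0.0021 -0.0017  0.0004]
[ 0.002  -0.0019  0.0003]
[ 0.0018 -0.002   0.0003]
[ 0.0016 -0.0022  0.0003]
[ 0.0015 -0.0023  0.0003]
[ 0.0013 -0.0024  0.0002]
[ 0.0011 -0.0025  0.0002]
[ 0.0009 -0.0026  0.0002]
[ 0.0007 -0.0027  0.0001]
[ 0.0005 -0.0027  0.0001]
[ 0.0002 -0.0027  0.    ]
[ 0.     -0.0027  0.    ]
```

Emit:
arm_command(plan=[{"tx": 0.0027, "ty": -0.0001, "tz": 0.0005, "ax": 0, "ay": 0, "az": 0, "claw": 1}, {"tx": 0.0027, "ty": -0.0003, "tz": 0.0005, "ax": 0, "ay": 0, "az": 0, "claw": 1}, {"tx": 0.0026, "ty": -0.0005, "tz": 0.0005, "ax": 0, "ay": 0, "az": 0, "claw": 1}, {"tx": 0.0026, "ty": -0.0007, "tz": 0.0005, "ax": 0, "ay": 0, "az": 0, "claw": 1}, {"tx": 0.0025, "ty": -0.0009, "tz": 0.0004, "ax": 0, "ay": 0, "az": 0, "claw": 1}, {"tx": 0.0024, "ty": -0.0011, "tz": 0.0004, "ax": 0, "ay": 0, "az": 0, "claw": 1}, {"tx": 0.0023, "ty": -0.0013, "tz": 0.0004, "ax": 0, "ay": 0, "az": 0, "claw": 1}, {"tx": 0.0022, "ty": -0.0015, "tz": 0.0004, "ax": 0, "ay": 0, "az": 0, "claw": 1}, {"tx": 0.0021, "ty": -0.0017, "tz": 0.0004, "ax": 0, "ay": 0, "az": 0, "claw": 1}, {"tx": 0.002, "ty": -0.0019, "tz": 0.0003, "ax": 0, "ay": 0, "az": 0, "claw": 1}])

```text
clock: 26.73
tcp_pos: [0.457, -0.083, 0.247]
orientation: [0.141, 2.782, -0.018]
contact_force: [8.1, 7.4, 2.5]
grip_width: 0.0149
gripper_force: 29.4
```

```bash
python3 - <<'E'
from h import *
p=np.load('p.npy'); C=cur(); report()
row(C,dogp2(p,-.775),1);row(C,dogp2(p,-.6),1)
E
python3 f.py
```

```text
t 26.73 q [0.75, 0.44, -0.82, 2.26, 1.05, 0.39, 0.54] F [8.1, 7.4, 2.5] w 0.0149 gf 29.428361356258392
1 t [0.003, -0.0027, 0.0009] a [0.39, 0.39, 0.25] tot 0.0041
1 t [0.0067, -0.0073, 0.0015] a [0.39, 0.39, 0.25] tot 0.01
[-1.5, -7.5, -8.2] [ 1.40632384 -1.20646211  0.92591296]
```

```bash
python3 - <<'E'
from h import *
p=np.load('p.npy');O=bowl(p)[0]; im=r.grab_frame('scene'); c=proj('scene',O)[0].astype(int)
cv2.imwrite('pics/d1.png',cv2.resize(im[c[1]-55:c[1]+55,c[0]-85:c[0]+60,::-1],None,fx=5,fy=5,interpolation=cv2.INTER_CUBIC))
report()
E
python3 f.py
```

```text
t 26.78 q [0.75, 0.44, -0.82, 2.26, 1.05, 0.39, 0.54] F [6.1, 5.9, 3.9] w 0.015 gf 29.51587200164795
[0.6, -6.6, -6.5] [ 1.0053065  -0.85964663  0.66140617]
```

View pics/d1.png

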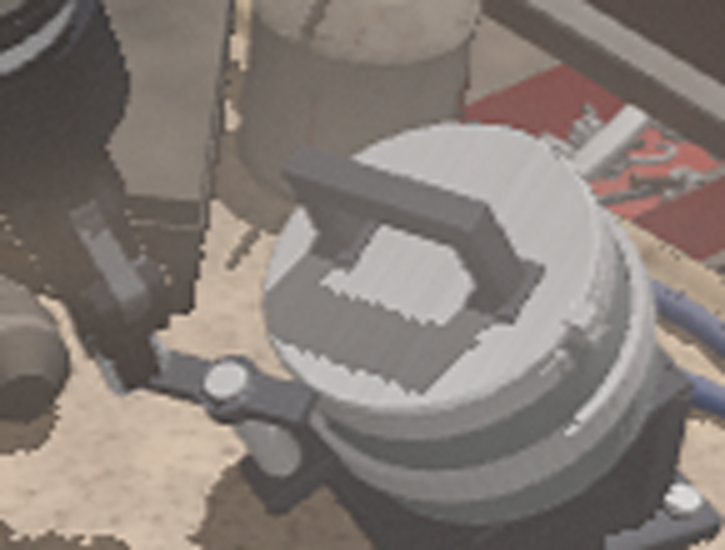

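The nose (tip at about (315,400)) is just reaching the lid's edge and the lid is flush. I continue carefully.

Emit:
arm_command(plan=[{"tx": 0, "ty": 0, "tz": 0, "ax": 0, "ay": 0, "az": 0, "claw": 1}, {"tx": 0.0009, "ty": -0.001, "tz": 0.0001, "ax": 0, "ay": 0, "az": 0, "claw": 1}, {"tx": 0.0009, "ty": -0.001, "tz": 0.0002, "ax": 0, "ay": 0, "az": 0, "claw": 1}, {"tx": 0.0009, "ty": -0.0011, "tz": 0.0001, "ax": 0, "ay": 0, "az": 0, "claw": 1}, {"tx": 0.0008, "ty": -0.0011, "tz": 0.0002, "ax": 0, "ay": 0, "az": 0, "claw": 1}, {"tx": 0, "ty": 0, "tz": 0, "ax": 0, "ay": 0, "az": 0, "claw": 1}, {"tx": 0, "ty": 0, "tz": 0, "ax": 0, "ay": 0, "az": 0, "claw": 1}, {"tx": 0, "ty": 0, "tz": 0, "ax": 0, "ay": 0, "az": 0, "claw": 1}, {"tx": 0, "ty": 0, "tz": 0, "ax": 0, "ay": 0, "az": 0, "claw": 1}, {"tx": 0, "ty": 0, "tz": 0, "ax": 0, "ay": 0, "az": 0, "claw": 1}])

```text
clock: 27.62
tcp_pos: [0.4525, -0.0859, 0.2444]
orientation: [0.14, 2.785, -0.017]
contact_force: [2.5, 8.9, 0.5]
grip_width: 0.0148
gripper_force: 29.6
```

```bash
cat > dd.py <<'E'
from h import *
p=np.load('p.npy'); C=cur(); report(); O,z,u,v=bowl(p)
g=C[:3,3]+.155*C[:3,2]-O; print('dog from tool',np.arctan2(g@v,g@u-.082).round(3),'r',np.hypot(g@v,g@u-.082).round(4),'h',(g@z-.0185).round(4))
for a in(-.6,-.4,-.2,0):row(C,dogp2(p,a),1)
E
python3 dd.py; python3 f.py
```

```text
t 27.62 q [0.75, 0.44, -0.82, 2.26, 1.06, 0.38, 0.54] F [2.5, 8.9, 0.5] w 0.0148 gf 29.601588249206543
dog from tool -0.764 r 0.0353 h 0.0262
1 t [0.0019, -0.0039, 0.0006] a [0.47, 0.24, 0.32] tot 0.0044
1 t [0.0051, -0.0099, 0.0011] a [0.47, 0.24, 0.32] tot 0.0112
1 t [0.0071, -0.0163, 0.0014] a [0.47, 0.24, 0.32] tot 0.0179
1 t [0.0078, -0.0231, 0.0015] a [0.47, 0.24, 0.32] tot 0.0244
[-0.3, -1.5, -9.1] [ 1.71548741 -0.13731292  0.89935986]
```

The dog moves over the lid, resisted only by the pin turning in the pads (~9 N). I continue to the centre.

Emit:
arm_command(plan=[{"tx": 0.0015, "ty": -0.0023, "tz": 0.0003, "ax": 0, "ay": 0, "az": 0, "claw": 1}, {"tx": 0.0013, "ty": -0.0024, "tz": 0.0002, "ax": 0, "ay": 0, "az": 0, "claw": 1}, {"tx": 0.0011, "ty": -0.0025, "tz": 0.0002, "ax": 0, "ay": 0, "az": 0, "claw": 1}, {"tx": 0.0009, "ty": -0.0026, "tz": 0.0002, "ax": 0, "ay": 0, "az": 0, "claw": 1}, {"tx": 0.0007, "ty": -0.0027, "tz": 0.0001, "ax": 0, "ay": 0, "az": 0, "claw": 1}, {"tx": 0.0005, "ty": -0.0027, "tz": 0.0001, "ax": 0, "ay": 0, "az": 0, "claw": 1}, {"tx": 0.0002, "ty": -0.0027, "tz": 0, "ax": 0, "ay": 0, "az": 0, "claw": 1}, {"tx": 0, "ty": -0.0027, "tz": 0, "ax": 0, "ay": 0, "az": 0, "claw": 1}, {"tx": 0, "ty": -0.002, "tz": 0, "ax": 0, "ay": 0, "az": 0, "claw": 1}, {"tx": 0, "ty": 0, "tz": 0, "ax": 0, "ay": 0, "az": 0, "claw": 1}])

```text
clock: 28.45
tcp_pos: [0.4382, -0.1065, 0.237]
orientation: [0.138, 2.8, -0.016]
contact_force: [-12.7, 15.3, -8.3]
grip_width: 0.0147
gripper_force: 29.2
```

```bash
python3 dd.py; python3 f.py
```

```text
t 28.45 q [0.8, 0.45, -0.82, 2.28, 1.05, 0.36, 0.6] F [-12.7, 15.3, -8.3] w 0.0147 gf 29.236721098423004
dog from tool -0.056 r 0.042 h 0.0262
1 t [-0.0121, 0.0181, -0.0022] a [0.48, -0.62, 0.4] tot 0.0219
1 t [-0.0089, 0.0121, -0.0017] a [0.48, -0.62, 0.4] tot 0.0151
1 t [-0.0069, 0.0056, -0.0013] a [0.48, -0.62, 0.4] tot 0.009
1 t [-0.0062, -0.0011, -0.0013] a [0.48, -0.62, 0.4] tot 0.0064
[-0.1, 16.5, -13.9] [2.82008913 3.33286908 1.45034912]
```

Emit:
arm_command(plan=[{"tx": -0.003, "ty": 0, "tz": 0, "ax": 0, "ay": 0, "az": 0, "claw": 1}, {"tx": 0, "ty": 0, "tz": 0, "ax": 0, "ay": 0, "az": 0, "claw": 0.4}, {"tx": 0, "ty": 0, "tz": 0, "ax": 0, "ay": 0, "az": 0, "claw": 0.4}, {"tx": 0, "ty": 0, "tz": 0, "ax": 0, "ay": 0, "az": 0, "claw": 0.4}, {"tx": 0, "ty": 0, "tz": 0, "ax": 0, "ay": 0, "az": 0, "claw": 0.4}, {"tx": 0, "ty": 0, "tz": -0.008, "ax": 0, "ay": 0, "az": 0, "claw": 0.4}, {"tx": 0, "ty": 0, "tz": -0.015, "ax": 0, "ay": 0, "az": 0, "claw": 0.4}, {"tx": 0, "ty": 0, "tz": -0.02, "ax": 0, "ay": 0, "az": 0, "claw": 0.4}, {"tx": 0, "ty": 0, "tz": -0.02, "ax": 0, "ay": 0, "az": 0, "claw": 0.4}, {"tx": 0, "ty": 0, "tz": -0.02, "ax": 0, "ay": 0, "az": 0, "claw": 0.4}])

```text
clock: 29.28
tcp_pos: [0.4182, -0.1083, 0.3202]
orientation: [0.148, 2.789, -0.026]
contact_force: [0.7, -0.5, 0.8]
grip_width: 0.0513
gripper_force: 0.0
```

```bash
python3 dd.py|head -1; python3 - <<'E'
from h import *
p=np.load('p.npy');O,z,u,v=bowl(p);n_=np.cos(p[3])*u+np.sin(p[3])*v
B=np.c_[n_,np.cross(z,n_),z]
for n in('scene','top'):
  im=r.grab_frame(n)
  if n=='scene':
    c=proj(n,O)[0].astype(int); cv2.imwrite('pics/d2.png',cv2.resize(im[c[1]-55:c[1]+55,c[0]-85:c[0]+60,::-1],None,fx=5,fy=5,interpolation=cv2.INTER_CUBIC))
  for t in('keyed_lid','lid_key','lid_grip'):
    for e in r.tip_of(t,n)[:1]: print(n,t,round(e['confidence'],2),(B.T@(w(n,e['location'])-O)).round(4))
  for e in r.tip_of('dog_pin',n)[:1]:
        d=w(n,e['location'])-O; print(n,round(e['confidence'],2),'ang',np.arctan2(d@v,d@u-.082).round(3),(d@u-.082).round(3),(d@v).round(3),(d@z).round(3))
E
```

```text
t 29.28 q [1.13, 0.3, -1.13, 2.25, 0.65, 0.48, 0.99] F [0.7, -0.5, 0.8] w 0.0513 gf 0.0
scene keyed_lid 0.75 [0.0018 0.003  0.0026]
scene lid_key 0.86 [ 0.0535  0.0006 -0.0061]
scene lid_grip 0.77 [-0.0029 -0.0006  0.0474]
scene 0.77 ang 0.043 0.033 0.001 0.032
top keyed_lid 0.77 [-0.0008  0.0005 -0.0048]
top lid_key 0.93 [ 0.0541  0.0012 -0.0062]
top lid_grip 0.58 [-0.0001  0.0039  0.0488]
top 0.72 ang -0.101 0.033 -0.003 0.039
```

View pics/d2.png

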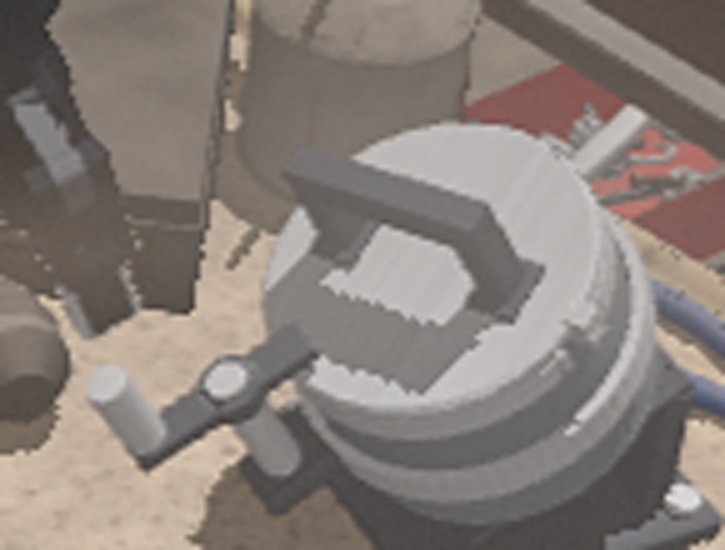

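The lid is flush with its key in the notch. The dog's nose (tip at about (310,345)) lies over the edge and points at the centre (about -0.03 rad), and the gripper is clear. Handing in.

```bash
python3 -c "
from h import *
print(r.hand_in())"
```

```text
the job is handed in; nothing more can be done
None
```

I handed the job in at about 29 s: the lid is flush with its key in the notch, the dog's nose points at the middle of the lid over its edge (about -0.03 rad by camera), and the gripper is clear; the hand-in returned no verdict.

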